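# Box up the soap bars and clip the lid

### The job

Pack every soap bar on the bench into the white storage box, one bar lying flat in each pocket and lined up with it, filling the row nearest the robot completely before using the far row. Then seat the lid fully on the box, and fold all six clip flaps down flat over the lid's edge. Leave the other things on the bench where they are.

Things in the scene. Friction and masses are not known exactly. Their poses are not given: they have to be found in the camera images.
- box: Shallow open white plastic storage box, fixed: outside 148 mm (its x) by 236 mm (its y), 38 mm high, walls and floor 4 mm. Origin under its centre on the bench; x away from the robot (turned up to 0.2 rad), y left, z up. Flat ribs 5 mm high on the floor form six pockets, 66 (x) by 46 (y) mm, in two rows of three, near and far. Rows 74 mm apart, pockets in a row 63 mm apart (17 mm rib between).
- pocket_near_left (a point): Centre of the floor of the left pocket of the near row, 4 mm above the bench; axes as the box.
- pocket_near_mid (a point): Centre of the floor of the middle pocket of the near row, 4 mm above the bench; axes as the box.
- pocket_near_right (a point): Centre of the floor of the right pocket of the near row, 4 mm above the bench; axes as the box.
- pocket_far_left (a point): Centre of the floor of the left pocket of the far row, 4 mm above the bench; axes as the box.
- pocket_far_mid (a point): Centre of the floor of the middle pocket of the far row, 4 mm above the bench; axes as the box.
- pocket_far_right (a point): Centre of the floor of the right pocket of the far row, 4 mm above the bench; axes as the box.
- lid_seat (a point): Point 56 mm above the box's underside, over its centre: where lid_grip lies when the lid is fully seated; axes as the box. The lid's plate then rests on the rim (its top 44 mm above the bench) and the plug under it is inside the box's 140 x 228 mm mouth. Either way round (half a turn) fits.
- lid_grip (a point): Centre of the grey bar handle, 14 (lid's x) x 70 (y) x 24 mm high, on the middle of the loose lid. Lid: clear plastic, grey edges, 0.22 kg; plate 148 (x) x 236 (y) x 6 mm, under it a 130 x 218 mm plug 6 mm deep. This point is 12 mm above the plate's top, 24 mm above the plug's underside. Lies right way up on the bench right of the box, long side pointing roughly away from the robot.
- flap_near_left (a joint): Grey clip flap, robot's side (box -x), at y = +70 mm: 0 = flat over the lid's edge, 1.57 upright, starts at 1.8 to 2.2 (leaning outward); limits 0, 2.5. 36 mm wide, 4 thick, reaching 30 from its hinge, which is 47 mm above the bench at box x = -81 mm. Stays where left (about 1 N at its end moves it). Folded over a seated lid, its top is 49 mm high.
- flap_near_right (a joint): Grey clip flap, robot's side (box -x), at y = -70 mm: 0 = flat over the lid's edge, 1.57 upright, starts at 1.8 to 2.2 (leaning outward); limits 0, 2.5. 36 mm wide, 4 thick, reaching 30 from its hinge, which is 47 mm above the bench at box x = -81 mm. Stays where left (about 1 N at its end moves it). Folded over a seated lid, its top is 49 mm high.
- flap_far_left (a joint): Grey clip flap, far side (box +x), at y = +70 mm: 0 = flat over the lid's edge, 1.57 upright, starts at 1.8 to 2.2 (leaning outward); limits 0, 2.5. 36 mm wide, 4 thick, reaching 30 from its hinge, which is 47 mm above the bench at box x = 81 mm. Stays where left (about 1 N at its end moves it). Folded over a seated lid, its top is 49 mm high.
- flap_far_right (a joint): Grey clip flap, far side (box +x), at y = -70 mm: 0 = flat over the lid's edge, 1.57 upright, starts at 1.8 to 2.2 (leaning outward); limits 0, 2.5. 36 mm wide, 4 thick, reaching 30 from its hinge, which is 47 mm above the bench at box x = 81 mm. Stays where left (about 1 N at its end moves it). Folded over a seated lid, its top is 49 mm high.
- flap_left (a joint): Grey clip flap, middle of the left side (box +y): 0 = flat over the lid's edge, 1.57 upright, starts at 1.8 to 2.2 (leaning outward); limits 0, 2.5. 36 mm wide, 4 thick, reaching 30 from its hinge, which is 47 mm above the bench at box y = 125 mm. Stays where left (about 1 N at its end moves it). Folded over a seated lid, its top is 49 mm high.
- flap_right (a joint): Grey clip flap, middle of the right side (box -y): 0 = flat over the lid's edge, 1.57 upright, starts at 1.8 to 2.2 (leaning outward); limits 0, 2.5. 36 mm wide, 4 thick, reaching 30 from its hinge, which is 47 mm above the bench at box y = -125 mm. Stays where left (about 1 N at its end moves it). Folded over a seated lid, its top is 49 mm high.
- bar0_mid (a point): Centre of a soap bar: a plain cream-coloured hard block 56 mm (its x) by 36 mm (its y) by 22 mm (its z) high, about 60 g, lying flat on the bench at the left of the box, turned anyhow. Three to five such bars are present; all alike.
- bar1_mid (a point): Centre of a soap bar: a plain cream-coloured hard block 56 mm (its x) by 36 mm (its y) by 22 mm (its z) high, about 60 g, lying flat on the bench at the left of the box, turned anyhow. Three to five such bars are present; all alike.
- bar2_mid (a point): Centre of a soap bar: a plain cream-coloured hard block 56 mm (its x) by 36 mm (its y) by 22 mm (its z) high, about 60 g, lying flat on the bench at the left of the box, turned anyhow. Three to five such bars are present; all alike.
- bar3_mid (a point): Centre of a soap bar: a plain cream-coloured hard block 56 mm (its x) by 36 mm (its y) by 22 mm (its z) high, about 60 g, lying flat on the bench at the left of the box, turned anyhow. Three to five such bars are present; all alike.
- bar4_mid (a point): Centre of a soap bar: a plain cream-coloured hard block 56 mm (its x) by 36 mm (its y) by 22 mm (its z) high, about 60 g, lying flat on the bench at the left of the box, turned anyhow. Three to five such bars are present; all alike.
- jar: Bystander, not part of the job: glass jar with a screw-top steel lid, 68 mm across, 100 mm high. Origin under its middle.
- stopper: Bystander, not part of the job: chrome door stopper, 48 mm across, 34 mm high. Origin under its middle.
- scraper: Bystander, not part of the job: blue silicone scraper lying flat, about 190 mm long (its x), up to 50 mm wide, 10 mm high. Origin under its middle.
- pegclip: Bystander, not part of the job: folded aluminium peg clip lying flat, 50 mm long, 14 mm wide, 11 mm high, among the bars. Origin under its middle.

How it is judged:
By the outcome, as a careful person would: the job done as asked, in the order asked, and still so for the second after the job is handed in, with the robot touching nothing.
Of bar0, bar1, bar2, bar3, bar4 only 3 to 5 are there at a start; the rules pass over those that are not, and their reading is None.
At some moment in a run one of bar0, bar1, bar2, bar3, bar4, lid may be knocked a few centimetres aside while the robot is not near it.
Once in a run the grip may slacken for a moment while it holds something.
It also fails if it takes over 200 s, if anything falls off the work surface, if the arm or the gripper's body presses on something with over 40 N, if the wrist force passes 120 N, or if a joint passes its speed limit or range.

### The arm

A 6-joint arm with a two-finger parallel gripper is mounted at the origin on the work surface. World frame = base frame: x ahead of the robot, y to its left, z up, the work surface at z = 0. Lengths are in m, angles in rad, forces in N, time in s.
With the tool pointing down it reaches from about 0.15 to 0.775 m from the base axis. Payload 6.1 kg.
Tool frame: the origin (TCP) lies on the centre line of the jaws, within the pads' length; the fingertips stand arm.tip_extent ahead of it and the grasp point (between the pads) lies 8 mm behind it (arm.tip_extent is the distance from the TCP to the fingertips, in m); z points along the fingers, y is the direction in which the jaws open and shut (so a half turn about z gives the same grasp; the last joint's range is limited). The gripper opens to 85 mm and grips with 20 to 120 N. Pads are 22 mm wide; open, the fingers measure 114 mm over their backs; the gripper's body (76 mm by 85 mm) begins 54 mm behind the grasp point. The pads swing forward as they close: fully open they stand 13 mm farther back than shut.
Start: joints at [1.193, 0.126, -0.04, 1.405, 0, 1.571], TCP at [0.194, 0.488, 0.242] pointing down, gripper open.
Joint ranges: [-2.72, 2.72], [-0.95, 1.95], [-1.27, 1.35], [-1.78, 2.02], [-1.46, 1.47], [-3.14, 3.14]. Speed limits (rad/s): [2.39, 2.39, 3.01, 3.14, 3.14, 3.14].

### API

Orientations are given as a unit quaternion [w, x, y, z].
In Python, from cell import arm gives the robot as it stands.
- The arm moves only by the tool arm_command, never from a script. Its arguments are lists of equal length, an entry for each row: "linear": the shift along the world's x, y, z in cm, a list of three; "dr": the turn, a rotation vector about the world's x, y, z in degrees, a list of three; "jaw": the opening, from -1 (shut) to 1 (fully open), so that 0 is half open. In form: {"linear": [[x, y, z], ...], "dr": [[ax, ay, az], ...], "jaw": [jaw, ...]}. A call has exactly 5 rows; each row shifts and turns the pose as measured when the row begins; what a row does not reach is not made up. A row lasts 1/8 s, in which the tool goes at most 62.5 mm and 10.7 degrees, less where a joint would pass 70% of its speed; a pose out of reach is approached as far as the arm can. A call with a gripper value outside its range is refused whole. The fingers move at their own pace and stop on an object; "newtons" is the grip in N (left out, the last holds). Time passes only in rows, so rows that do not move let the fingers close, or fill a call up. It gives the time, the measured TCP pose, the force and the opening at its end, in the units of the state.
- arm.get_obs(): the state, without advancing time (a new reading comes with each control period).
- arm.get_image(name): name is "scene" or "top"; returns the picture (384x512x3 uint8, red, green, blue); there is no depth.
- arm.camera_info(name): a dict with "fx", "fy", "cx", "cy" (pixels), "eye" and "rotation" of the camera in the world. Camera axes: x right, y down, z forward; pixel columns grow to the right and rows downward; lengths in m; the calibration is good to about 2 mm. A picture is of the moment at which its call begins. camera_info takes no time and is no camera call.
- arm.job_done(): hands the job in, once; it reports no verdict.
The state is a dict: "time": time; "q": joint angles; "dq": joint speeds; "tau": joint torques, N m; "ee_pos": TCP position; "eef_rot": TCP orientation; "force": force on the tool from outside, world axes, zero at the start; "wrist_torque": the same for the moment, N m; "grip_width": opening from 0.0 (shut) to 1.0 (fully open).
Only numpy, scipy, OpenCV 4.12 (cv2) and the standard library are available. Lean on these libraries where they do the work, as an engineer would, in place of code of your own. Each camera call takes 0.05 s, during which the arm holds its last target. There are 200 camera calls.

## Working session

There is one attempt and no reset: what is moved stays moved. The work goes in short steps, Python scripts to look and compute and a tool call to move; the robot and the scene stay as the last step left them, time stands still between calls to the robot, and variables do not carry over. Pictures are saved under pics/ and viewed, about 12 in all and at most 16, crops included, and the job is handed in when it is done.

Besides the shell and the picture viewer there is one more tool, called after ">>>" as name(argument=value, ...) on one line, values as JSON. arm_command: Moves the arm, as the interface text tells. Its arguments: {"type":"object","properties":{"linear":{"type":"array"},"dr":{"type":"array"},"jaw":{"type":"array"},"newtons":{"type":"number"}},"required":["linear","dr","jaw"]}

```bash
ls; mkdir -p pics
python3 - <<'E'
from cell import arm
import cv2
for n in("top","scene"):
    im=arm.get_image(n); cv2.imwrite(f"pics/{n}0.png",im[:,:,::-1]); print(arm.camera_info(n))
print(arm.get_obs(), arm.tip_extent)
E
```

```text
pics
{'fx': 402.0665640105318, 'fy': 402.0665640105318, 'cx': 254.44683598064393, 'cy': 190.45833284021836, 'eye': array([0.41771177, 0.02179052, 1.07855413]), 'rotation': array([ 0.06647896, -0.70388815,  0.70428568, -0.06406011])}
{'fx': 367.0758174377357, 'fy': 367.0758174377357, 'cx': 258.48302882967886, 'cy': 195.0408028146484, 'eye': array([0.9511384 , 0.29113379, 0.78010959]), 'rotation': array([-0.11200736,  0.40547168,  0.87462024, -0.2410114 ])}
{'time': 0.1, 'q': array([ 1.19299632e+00,  1.26298822e-01, -4.05176448e-02,  1.40540912e+00,
        1.66957413e-05,  1.57083521e+00]), 'dq': array([ 0.00134582, -0.00182494,  0.00234112, -0.00064286, -0.00113898,
        0.00094289]), 'tau': array([ 2.53906903e-03, -4.36906421e+01,  3.53605771e+01,  1.37066407e-02,
        2.16131029e-04,  1.48040010e-05]), 'ee_pos': array([0.19352155, 0.48763975, 0.24161241]), 'eef_rot': array([-1.42378105e-04,  1.87797633e-01,  9.82207482e-01, -7.00353706e-04]), 'force': array([ 0.16925398, -0.54236161, -0.25241638]), 'wrist_torque': array([-0.04972903,  0.02422344, -0.01980547]), 'grip_width': 0.9984292095891971} 0.011
```

View pics/top0.png

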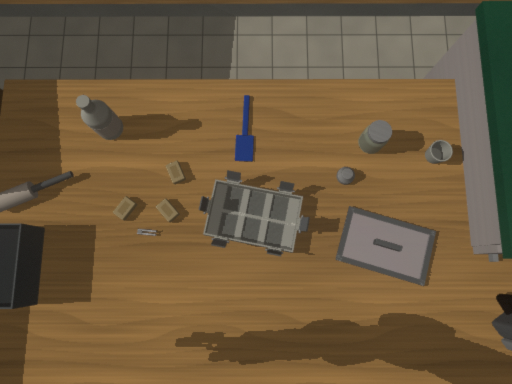

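View pics/scene0.png

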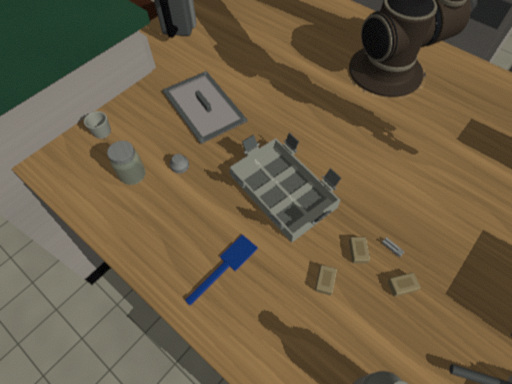

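The top view shows the box at about (253,215), with three bars at (175,172), (167,210) and (124,208). The peg clip is at (147,231), the lid at (387,245), the scraper at (245,130), the jar at (376,137) and the stopper at (346,176). The scene view shows the same three bars. Next I'll check the projection convention and measure.

```bash
cat > h.py <<'E'
import numpy as np, cv2
from scipy.spatial.transform import Rotation as R
from cell import arm
np.set_printoptions(precision=4,suppress=True)
def cam(n):
    c=arm.camera_info(n); q=c['rotation']; return c,R.from_quat([q[1],q[2],q[3],q[0]]).as_matrix()
def proj(n,p):
    c,M=cam(n); v=(np.atleast_2d(p)-c['eye'])@M
    return np.c_[c['fx']*v[:,0]/v[:,2]+c['cx'],c['fy']*v[:,1]/v[:,2]+c['cy']]
def ray(n,uv,z):
    c,M=cam(n); uv=np.atleast_2d(uv).astype(float)
    d=np.c_[(uv[:,0]-c['cx'])/c['fx'],(uv[:,1]-c['cy'])/c['fy'],np.ones(len(uv))]@M.T
    return c['eye']+d*((z-c['eye'][2])/d[:,2])[:,None]
def blobs(im,lo,hi,amin,amax):
    m=cv2.inRange(cv2.cvtColor(im,cv2.COLOR_RGB2HSV),lo,hi)
    m=cv2.morphologyEx(m,cv2.MORPH_CLOSE,np.ones((3,3)))
    return [c for c in cv2.findContours(m,cv2.RETR_EXTERNAL,cv2.CHAIN_APPROX_NONE)[0] if amin<cv2.contourArea(c)<amax]
def rect(n,c,z):
    p=ray(n,c[:,0,:],z)[:,:2]; (x,y),(w,h),a=cv2.minAreaRect((p*1000).astype(np.float32))
    if w<h: w,h,a=h,w,a+90
    return np.array([x,y,w,h,(a+90)%180-90])   # mm, long axis angle deg from world x
E
python3 - <<'E'
from h import *
for n in("top","scene"):
    o=arm.get_obs(); print(n,proj(n,[[0,0,0],o['ee_pos'],[.4,0,0]]))
im=cv2.imread("pics/top0.png"); s=cv2.imread("pics/scene0.png")
a=cv2.resize(im[140:290,80:445],None,fx=2.19,fy=2.19,interpolation=cv2.INTER_CUBIC)
cv2.imwrite("pics/crop1.png",a)
h=cv2.cvtColor(im,cv2.COLOR_BGR2HSV)
for u,v in[(175,172),(167,210),(124,208),(170,190),(180,250),(350,245),(387,244),(370,260),(208,230),(253,183),(260,215),(297,220),(234,176)]: print((u,v),h[v,u])
E
```

```text
top [[264.9234 439.4054]
 [ 16.7593 382.8199]
 [264.1574 272.5013]]
scene [[384.8576  70.8716]
 [596.6104 136.087 ]
 [308.3915 149.0625]]
(175, 172) [ 19 114 119]
(167, 210) [ 19 111 120]
(124, 208) [ 19 114 119]
(170, 190) [ 17 144 133]
(180, 250) [ 17 141 128]
(350, 245) [ 10  23 134]
(387, 244) [23 13 79]
(370, 260) [  8  21 134]
(208, 230) [21 29 89]
(253, 183) [ 16 135  85]
(260, 215) [26 19 92]
(297, 220) [ 25  26 129]
(234, 176) [15 23 66]
```

View pics/crop1.png

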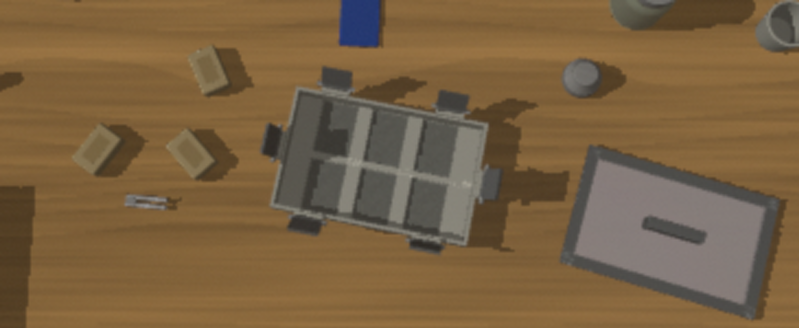

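Run:
```python
from h import *
im=cv2.imread("pics/top0.png")
hsv=cv2.cvtColor(im,cv2.COLOR_BGR2HSV)
print(hsv[160:185,166:188,1]); print(hsv[160:185,166:188,2])
rgb=im[:,:,::-1].copy()
for nm in("top","scene"):
    rgb=cv2.imread(f"pics/{nm}0.png")[:,:,::-1].copy()
    for lo in [(15,60,80)]:
        for c in blobs(rgb,lo,(28,128,255),60,900):
            print(nm,c[:,0].mean(0),cv2.contourArea(c),rect(nm,c,.022))
```

```text
[[143 142 142 143 140 146 143 143 139 134 126 136 143 142 142 145 142 143
  141 143 141 143]
 [142 140 144 145 142 139 138 134 117 104  98 114 134 144 144 145 144 144
  142 143 145 142]
 [141 141 142 139 124 121 118 102  99  95  95 100 115 145 144 143 143 143
  142 147 143 143]
 [141 139 134 108  75  93 100  99  98  95  98  96 105 128 142 140 146 142
  143 141 141 144]
 [136 117 102  97  91  95  98  99  96 100  99  99 102 112 138 137 143 144
  141 141 143 145]
 [105  98  97  99  96  97  97 103 103 107  98  97  98 109 129 145 145 141
  142 143 144 141]
 [ 98  95  97  95 101 104 111 111 111 111 103  97  96 100 124 143 145 144
  140 145 143 143]
 [100  98  96  98 113 110 111 112 111 115 110  98  96  94 109 140 144 143
  140 142 143 141]
 [118  98  96  99 107 111 110 115 109 113 111 100  97  97 105 128 140 145
  145 140 143 144]
 [130 102  95  97 102 108 111 111 113 111 112 104  98  94  97 111 135 143
  144 142 143 139]
 [136 115  98  95  97 110 111 109 115 112 111 108 100  94  96 104 126 138
  145 139 140 147]
 [142 127  98  94  97 103 111 111 115 112 109 110 105  97  98  98 112 144
  1
[... 3321 characters left out ...]
  72  78  78  83  85  86
   87  93  93  94]
 [130 129 130 129 130 129 127 106  85  76  81  88  93  93  94  94  94  95
  100 126 128 128]
 [132 132 131 131 133 133 132 128 117 107 127 130 130 130 130 130 129 128
  130 133 134 134]]
top [146.74 231.74] 110.0 [505.9332 310.0087  53.0512  18.3491  89.9678]
top [167.1071 210.3571] 276.0 [562.6771 257.2987  60.3684  37.078   41.5321]
top [123.7636 207.4182] 261.5 [570.2944 372.5973  58.2303  36.2207 -35.2769]
top [174.7288 171.6949] 258.5 [667.2945 239.9019  60.5511  37.9895  24.2378]
top [233.5     78.8493] 107.0 [ 936.6403   85.2077 1001.3373    3.031    89.889 ]
scene [334.3295   7.6705] 880.0 [-135.6483 -274.71    255.0413  114.6609  -49.7067]
```

```bash
cat >> h.py <<'E'
def bars(im):
    m=cv2.inRange(cv2.cvtColor(im,cv2.COLOR_RGB2HSV),(15,60,106),(28,122,255))
    m=cv2.morphologyEx(m,cv2.MORPH_OPEN,np.ones((5,5)))
    out=[]
    for c in cv2.findContours(m,cv2.RETR_EXTERNAL,cv2.CHAIN_APPROX_NONE)[0]:
        if 120<cv2.contourArea(c)<400: out.append(rect("top",c,.022))
    return out
def greys(im,k,amin):
    m=cv2.inRange(cv2.cvtColor(im,cv2.COLOR_RGB2HSV),(0,0,40),(179,60,255))
    m=cv2.morphologyEx(m,cv2.MORPH_CLOSE,np.ones((7,7)))
    m=cv2.morphologyEx(m,cv2.MORPH_OPEN,cv2.getStructuringElement(cv2.MORPH_ELLIPSE,(k,k)))
    return [c for c in cv2.findContours(m,cv2.RETR_EXTERNAL,cv2.CHAIN_APPROX_NONE)[0] if cv2.contourArea(c)>amin]
E
python3 - <<'E'
from h import *
rgb=cv2.imread("pics/top0.png")[:,:,::-1].copy()
for b in bars(rgb): print("bar",b)
vis=rgb[:,:,::-1].copy()
cs=greys(rgb,25,2500)
for c in cs: 
    x=c[:,0].mean(0)
    if 60<x[1]<300 and 100<x[0]<450: print(x,rect("top",c,.038),rect("top",c,.012)); cv2.drawContours(vis,[c],-1,(0,0,255),1)
# handle
g=cv2.inRange(rgb[:,:,0],0,105); 
sub=np.zeros_like(g); sub[232:258,365:412]=g[232:258,365:412]
c=max(cv2.findContours(sub,cv2.RETR_EXTERNAL,cv2.CHAIN_APPROX_NONE)[0],key=cv2.contourArea); print("handle",rect("top",c,.036)); cv2.drawContours(vis,[c],-1,(0,255,0),1)
cv2.imwrite("pics/c2.png",cv2.resize(vis[150:300,190:450],None,fx=3,fy=3))
E
```

```text
bar [564.0359 260.0108  53.1525  34.2218  41.5513]
bar [569.4156 374.0591  53.9824  33.4672 -36.1501]
bar [668.3553 242.3026  54.4744  33.7779  23.239 ]
[386.1255 245.298 ] [ 470.2876 -311.05    229.9346  143.3499   73.4022] [ 471.6012 -319.3665  235.6799  146.9318   73.4022]
[253.3582 215.4142] [547.965   29.6616 260.4951 171.0191  78.7741] [551.2198  29.8582 267.004  175.2923  78.774 ]
[294.1929  73.1825] [ 803.9254   76.6253 1369.7864  710.763    89.8448] [ 813.5757   77.9955 1404.0127  728.5225   89.8448]
handle [ 470.6496 -316.1444   74.904    16.3892   73.8426]
```

View pics/c2.png

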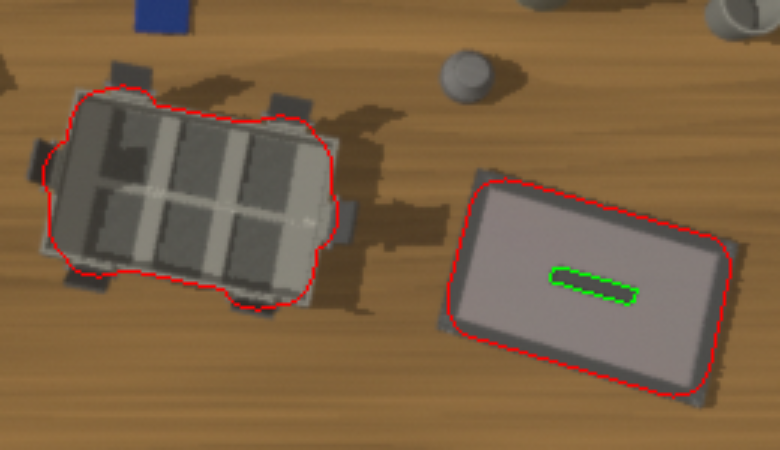

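Run:
```python
from h import *
rgb=cv2.imread("pics/top0.png")[:,:,::-1].copy()
S=cv2.cvtColor(rgb,cv2.COLOR_RGB2HSV)[:,:,1].astype(np.float32)
k=np.array([[78,92],[338,139],[308,305],[42,253]]); uv=(k+.5)/3-.5+[190,150]
P=ray("top",uv,.038)[:,:2]; print(P*1000, np.linalg.norm(np.diff(np.r_[P,P[:1]],axis=0),axis=1))
c=P.mean(0); d=(P[0]+P[3]-P[1]-P[2]); th=np.arctan2(-d[0],d[1]); print("init",c,th)
for it in range(3):
    ex=np.array([np.cos(th),np.sin(th)]); ey=np.array([-ex[1],ex[0]])
    res={}
    for nm,n,t,h,rng in [("far",ex,ey,.074,np.r_[-.045:.045:19j]),("near",-ex,ey,.074,np.r_[-.045:.045:19j]),("left",ey,ex,.118,np.r_[-.065:-.028:9j,.028:.065:9j]),("right",-ey,ex,.118,np.r_[-.065:-.028:9j,.028:.065:9j])]:
        o=np.arange(-.008,.012,.0005); offs=[];ss=[]
        for s in rng:
            p=c+n*(h+o)[:,None]+t*s
            q=proj("top",np.c_[p,np.full(len(o),.038)]).astype(np.float32)
            v=cv2.remap(S,q[:,0].copy(),q[:,1].copy(),cv2.INTER_LINEAR).ravel()
            i=np.argmax(v>80)
            if i>0: offs.append(o[i]);ss.append(s)
        f=np.polyfit(ss,offs,1); res[nm]=(np.median(offs)*1000,f[0],len(offs))
    print(res)
    c=c+ex*(res["far"][0]-res["near"][0])/2000+ey*(res["left"][0]-res["right"][0])/2000
    th+=( -res["far"][1]+res["near"][1]+res["left"][1]-res["right"][1])/4
    print(c,th)
```

```text
[[ 639.6555  127.9575]
 [ 597.3951 -100.3592]
 [ 453.7046  -71.5939]
 [ 498.0603  156.4721]] [0.2322 0.1465 0.2323 0.1444]
init [0.5472 0.0281] -0.1875575923751624
{'far': (np.float64(1.5000000000000082), np.float64(0.0117543859649123), 19), 'near': (np.float64(1.5000000000000082), np.float64(-0.011754385964912292), 19), 'left': (np.float64(1.250000000000008), np.float64(-0.009972913446560554), 18), 'right': (np.float64(-0.24999999999999328), np.float64(0.008570378337988368), 18)}
[0.5473 0.0289] -0.19807060830375578
{'far': (np.float64(1.5000000000000082), np.float64(0.0), 19), 'near': (np.float64(1.0000000000000078), np.float64(-0.0019298245614035078), 19), 'left': (np.float64(0.5000000000000073), np.float64(-0.0012323025980795375), 18), 'right': (np.float64(0.5000000000000073), np.float64(-0.0035296882485334404), 18)}
[0.5476 0.0288] -0.19797871803149317
{'far': (np.float64(1.0000000000000078), np.float64(0.0008771929824561444), 19), 'near': (np.float64(1.5000000000000082), np.float64(-0.0031578947368421013), 19), 'left': (np.float64(0.5000000000000073), np.float64(-0.0007276309961765486), 18), 'right': (np.float64(0.5000000000000073), np.float64(-0.0018484538971193054), 18)}
[0.5473 0.0289] -0.19870728423608203
```

```bash
cat > go.py <<'E'
import sys
from h import *
# usage: go.py x y z(mm) jawdeg -> remaining shift (cm), rotation vector (deg)
def go(x,y,z,a):
    o=arm.get_obs(); q=o['eef_rot']; Rm=R.from_quat([q[1],q[2],q[3],q[0]])
    a=np.radians(a); best=None
    for s in(0,np.pi):
        ty=np.array([np.cos(a+s),np.sin(a+s),0]); tz=np.array([0,0,-1.]); M=np.c_[np.cross(ty,tz),ty,tz]
        v=(R.from_matrix(M)*Rm.inv()).as_rotvec(degrees=True)
        if best is None or np.linalg.norm(v)<np.linalg.norm(best): best=v
    print("t",round(o['time'],2),"pos",o['ee_pos']*1000,"d cm",np.array([x,y,z])/10-o['ee_pos']*100,"rot",best,"q6 %.2f"%o['q'][5],"w %.3f"%o['grip_width'],"F",o['force'],"tip",arm.tip_extent)
if __name__=="__main__": go(*map(float,sys.argv[1:5]))
E
python3 go.py 569 374 130 54
```

```text
t 0.1 pos [193.5215 487.6398 241.6124] d cm [ 37.5478 -11.364  -11.1612] rot [  0.0715  -0.0404 -14.3514] q6 1.57 w 0.998 F [ 0.1693 -0.5424 -0.2524] tip 0.011
```

>>> arm_command(linear=[[4.0,-1.2,-1.2],[4.0,-1.2,-1.2],[4.0,-1.2,-1.2],[4.0,-1.2,-1.2],[4.0,-1.2,-1.2]], dr=[[0,0,-3],[0,0,-3],[0,0,-3],[0,0,-3],[0,0,-2.4]], jaw=[0.4,0.4,0.4,0.4,0.4], newtons=40)

```text
time: 0.72
ee_pos: [0.3961, 0.4264, 0.179]
eef_rot: [-0.001, 0.31, 0.951, -0.001]
force: [0.3, 0.4, 0.7]
grip_width: 0.702
```

>>> arm_command(linear=[[4.0,-1.2,-1.2],[4.0,-1.2,-1.2],[4.0,-1.2,-1.2],[4.0,-1.2,-1.2],[0,0,0]], dr=[[0,0,0],[0,0,0],[0,0,0],[0,0,0],[0,0,0]], jaw=[0.4,0.4,0.4,0.4,0.4])

```text
time: 1.35
ee_pos: [0.5622, 0.3738, 0.1245]
eef_rot: [-0.003, 0.312, 0.95, -0.004]
force: [-1.3, 1.0, -0.5]
grip_width: 0.701
```

```bash
python3 go.py 569 374 60 54
```

```text
t 1.35 pos [562.2471 373.7908 124.4966] d cm [ 0.6753  0.0209 -6.4497] rot [ 0.3092 -0.4378  0.3654] q6 1.22 w 0.701 F [-1.2812  0.9663 -0.5319] tip 0.011
```

>>> arm_command(linear=[[0.7,0,-3],[0,0,-3],[0,0,-2.5],[0,0,-2.0],[0,0,0]], dr=[[0.3,-0.4,0.4],[0,0,0],[0,0,0],[0,0,0],[0,0,0]], jaw=[0.4,0.4,0.4,0.4,0.4])

```text
time: 1.98
ee_pos: [0.5656, 0.3747, 0.0167]
eef_rot: [-0.002, 0.308, 0.951, -0.001]
force: [0.0, -0.1, 0.7]
grip_width: 0.701
```

```bash
python3 go.py 569.4 374 16 54
python3 - <<'E'
from h import *
im=arm.get_image("scene"); cv2.imwrite("pics/s1.png",cv2.resize(im[200:340,300:480,::-1],None,fx=3,fy=3))
E
```

```text
t 1.98 pos [565.5707 374.7311  16.6664] d cm [ 0.3829 -0.0731 -0.0666] rot [ 0.0081 -0.1965 -0.1474] q6 1.21 w 0.701 F [ 0.0216 -0.1375  0.6924] tip 0.011
```

View pics/s1.png

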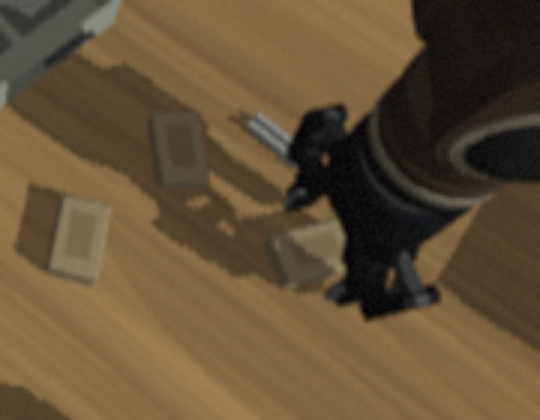

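The gripper is straddling bar B, with the other two bars and the peg clip untouched. I'll correct the 4 mm x error and close.

>>> arm_command(linear=[[0.4,-0.1,-0.1],[0,0,0],[0,0,0],[0,0,0],[0,0,0]], dr=[[0,0,0],[0,0,0],[0,0,0],[0,0,0],[0,0,0]], jaw=[0.4,0.4,-0.5,-0.5,-0.5])

```text
time: 2.65
ee_pos: [0.572, 0.3757, 0.0213]
eef_rot: [0.001, 0.308, 0.952, 0.003]
force: [0.0, -0.1, -0.2]
grip_width: 0.411
```

>>> arm_command(linear=[[0,0,0],[0,0,3],[0,0,3],[0,0,3],[0,0,3]], dr=[[0,0,0],[0,0,0],[0,0,0],[0,0,0],[0,0,0]], jaw=[-0.5,-0.5,-0.5,-0.5,-0.5])

```text
time: 3.28
ee_pos: [0.5693, 0.3739, 0.1395]
eef_rot: [-0.002, 0.308, 0.952, -0.001]
force: [0.2, -0.7, -1.2]
grip_width: 0.408
```

```bash
python3 go.py 523.6 98 130 78.65;  python3 - <<'E'
from h import *
im=arm.get_image("scene"); cv2.imwrite("pics/s2.png",cv2.resize(im[150:340,280:500,::-1],None,fx=2.5,fy=2.5))
E
```

```text
t 3.27 pos [569.2546 373.8673 139.5319] d cm [ -4.5655 -27.5867  -0.9532] rot [ 0.0946 -0.2517 24.478 ] q6 1.21 w 0.408 F [ 0.1662 -0.6941 -1.2198] tip 0.011
```

View pics/s2.png

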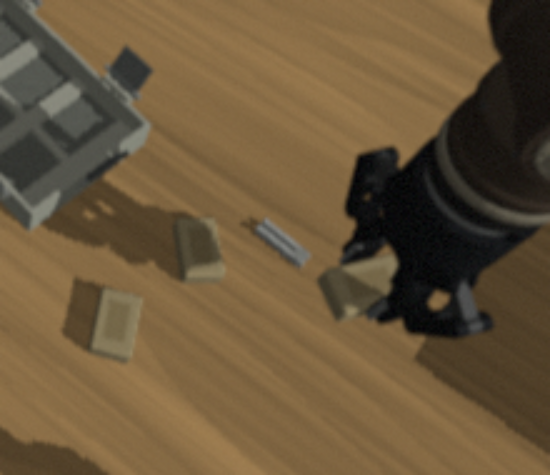

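Bar B is gripped level (opening 34.7 mm) and the other bars haven't moved. I'm carrying it to the near-left pocket.

>>> arm_command(linear=[[-1.0,-5.5,0],[-1.0,-5.5,0],[-0.9,-5.5,0],[-0.9,-5.5,0],[-0.8,-5.5,0]], dr=[[0,0,5],[0,0,5],[0,0,5],[0,0,5],[0,0,4.5]], jaw=[-0.5,-0.5,-0.5,-0.5,-0.5])

```text
time: 3.95
ee_pos: [0.5234, 0.0966, 0.1434]
eef_rot: [0.001, 0.088, 0.996, 0.002]
force: [1.0, -0.4, -0.3]
grip_width: 0.411
```

>>> arm_command(linear=[[0,0,0],[0,0,0],[0,0,0],[0,0,0],[0,0,0]], dr=[[0,0,0],[0,0,0],[0,0,0],[0,0,0],[0,0,0]], jaw=[-0.5,-0.5,-0.5,-0.5,-0.5])

```text
time: 4.58
ee_pos: [0.523, 0.0959, 0.1427]
eef_rot: [0.0, 0.089, 0.996, 0.002]
force: [0.3, -0.3, -1.4]
grip_width: 0.41
```

```bash
python3 go.py 523.6 98 30 78.65
```

```text
t 4.58 pos [523.0235  95.8776 142.7187] d cm [  0.0576   0.2122 -11.2719] rot [-0.2626  0.0682 -1.0932] q6 0.36 w 0.410 F [ 0.2505 -0.33   -1.3999] tip 0.011
```

>>> arm_command(linear=[[0.05,0.2,-3],[0,0,-3],[0,0,-3],[0,0,-2],[0,0,0]], dr=[[0,0,-1.1],[0,0,0],[0,0,0],[0,0,0],[0,0,0]], jaw=[-0.5,-0.5,-0.5,-0.5,-0.5])

```text
time: 5.2
ee_pos: [0.5242, 0.1009, 0.03]
eef_rot: [0.001, 0.097, 0.995, 0.003]
force: [-0.8, 1.0, -0.8]
grip_width: 0.403
```

```bash
python3 go.py 523.6 98 22 78.65
python3 - <<'E'
from h import *
im=arm.get_image("scene"); cv2.imwrite("pics/s3.png",cv2.resize(im[110:260,210:360,::-1],None,fx=4,fy=4))
E
```

```text
t 5.2 pos [524.2059 100.8722  30.038 ] d cm [-0.0606 -0.2872 -0.8038] rot [-0.2952  0.1675 -0.2072] q6 0.38 w 0.403 F [-0.7683  0.9502 -0.7716] tip 0.011
```

View pics/s3.png

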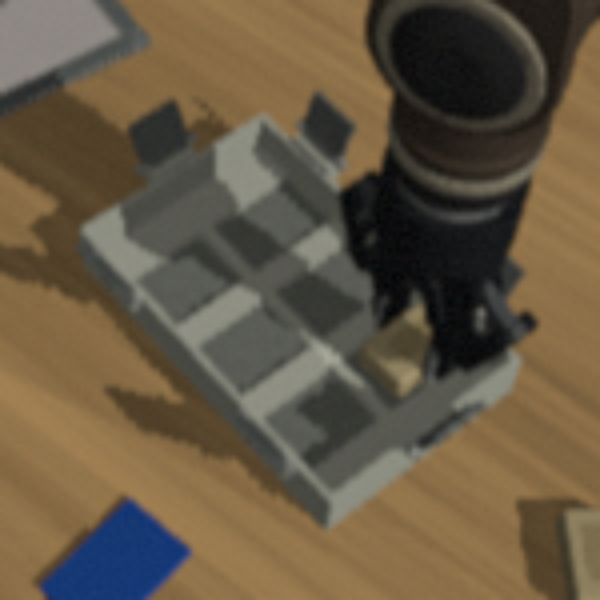

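The bar is above the near-left pocket between the fingers. Next I'll check how noisy the pose readings are.

```bash
python3 - <<'E'
from h import *
for i in range(4):
    arm.get_image("top"); o=arm.get_obs(); print(o['ee_pos']*1000,o['eef_rot'],o['q'],o['force'])
E
python3 go.py 523.6 98 22 78.65
```

```text
[525.574  100.9909  31.891 ] [0.0027 0.0972 0.9953 0.0031] [ 0.1874  0.2246 -0.3943  0.9449  0.0045  0.3821] [-0.146  -0.3912 -0.4839]
[526.0597 100.9988  32.454 ] [0.0033 0.0972 0.9952 0.0033] [ 0.1873  0.224  -0.3937  0.9448  0.0045  0.3821] [ 1.2239  0.2833 -0.6022]
[526.277  100.9549  32.7111] [0.0036 0.0973 0.9952 0.0034] [ 0.1872  0.2237 -0.3935  0.9447  0.0044  0.3821] [ 0.0004 -0.6439 -0.4461]
[526.3246 100.8977  32.7858] [0.0037 0.0974 0.9952 0.0034] [ 0.187   0.2235 -0.3936  0.9445  0.0045  0.3821] [0.5023 0.4486 0.2293]
t 5.45 pos [526.3246 100.8977  32.7858] d cm [-0.2725 -0.2898 -1.0786] rot [-0.3484  0.4664 -0.1762] q6 0.38 w 0.410 F [0.5023 0.4486 0.2293] tip 0.011
```

>>> arm_command(linear=[[-0.27,-0.29,-0.3],[0,0,-0.2],[0,0,-0.1],[0,0,0],[0,0,0]], dr=[[-0.3,0.4,-0.2],[0,0,0],[0,0,0],[0,0,0],[0,0,0]], jaw=[-0.5,-0.5,-0.5,-0.5,-0.5])

```text
time: 6.08
ee_pos: [0.5245, 0.0978, 0.028]
eef_rot: [0.002, 0.099, 0.995, 0.001]
force: [0.4, -0.5, -0.6]
grip_width: 0.406
```

```bash
python3 go.py 523.6 98 26 78.65
```

```text
t 6.08 pos [524.4511  97.8343  28.038 ] d cm [-0.0851  0.0166 -0.2038] rot [-0.0542  0.1969  0.0547] q6 0.38 w 0.406 F [ 0.3552 -0.5324 -0.6443] tip 0.011
```

Down a bit further to check for floor contact, then release and rise.

>>> arm_command(linear=[[-0.1,0,-0.2],[0,0,-0.1],[0,0,0],[0,0,0],[0,0,0]], dr=[[0,0.2,0],[0,0,0],[0,0,0],[0,0,0],[0,0,0]], jaw=[-0.5,-0.5,-0.5,-0.5,-0.5])

```text
time: 6.7
ee_pos: [0.5234, 0.0979, 0.0248]
eef_rot: [-0.0, 0.099, 0.995, 0.0]
force: [-0.4, -0.9, -0.8]
grip_width: 0.407
```

```bash
python3 go.py 523.6 98 25 78.65
```

```text
t 6.7 pos [523.42    97.882   24.8305] d cm [0.018  0.0118 0.0169] rot [-0.0553 -0.0159  0.0499] q6 0.38 w 0.407 F [-0.3996 -0.8683 -0.8135] tip 0.011
```

>>> arm_command(linear=[[0,0,0],[0,0,0],[0,0,0],[0,0,3],[0,0,4]], dr=[[0,0,0],[0,0,0],[0,0,0],[0,0,0],[0,0,0]], jaw=[0.2,0.2,0.2,0.2,0.2])

```text
time: 7.32
ee_pos: [0.521, 0.0974, 0.0932]
eef_rot: [-0.003, 0.099, 0.995, -0.0]
force: [0.4, 1.1, 0.7]
grip_width: 0.602
```

>>> arm_command(linear=[[0,0,4],[0.5,5,0],[1,5.5,0],[1,5.5,0],[0,0,0]], dr=[[0,0,0],[0,0,10],[0,0,10],[0,0,10],[0,0,10]], jaw=[0.2,0.4,0.4,0.4,0.4])

```text
time: 7.95
ee_pos: [0.549, 0.262, 0.1394]
eef_rot: [0.001, -0.256, 0.967, 0.0]
force: [-0.6, -0.6, 0.3]
grip_width: 0.698
```

```bash
python3 - <<'E'
from h import *
im=arm.get_image("top"); print(*bars(im),sep="\n"); cv2.imwrite("pics/t2.png",cv2.resize(im[150:270,110:320,::-1],None,fx=3.5,fy=3.5))
E
python3 go.py 564 260 60 131.5
```

```text
[554.8318 255.8103  40.523   31.9889  89.9634]
[668.0557 241.6391  55.5594  34.7866  22.9261]
t 8.0 pos [548.7287 260.6677 139.4511] d cm [ 1.5271 -0.0668 -7.9451] rot [-0.051   0.1091 11.6029] q6 -0.08 w 0.699 F [-0.3986 -0.2766 -0.3922] tip 0.011
```

View pics/t2.png

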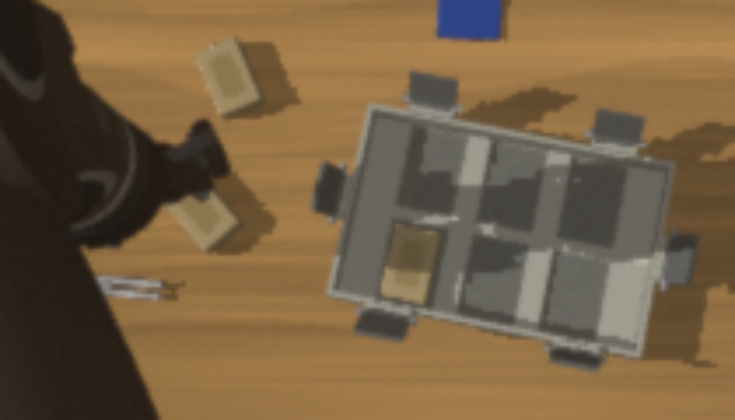

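Bar B is lying flat in the near-left pocket at crop (412,262). Bar A (205,215) and bar C (230,75) are in place. Going down on bar A.

>>> arm_command(linear=[[1.5,-0.1,0],[0,0,-3],[0,0,-3],[0,0,-3],[0,0,-2.0]], dr=[[0,0,8],[0,0,3.6],[0,0,0],[0,0,0],[0,0,0]], jaw=[0.4,0.4,0.4,0.4,0.4])

```text
time: 8.62
ee_pos: [0.5652, 0.2586, 0.0287]
eef_rot: [0.003, -0.35, 0.937, 0.0]
force: [-0.1, 0.6, -0.9]
grip_width: 0.699
```

>>> arm_command(linear=[[0,0,-0.3],[0,0,0],[0,0,0],[0,0,0],[0,0,0]], dr=[[0,0,0],[0,0,0],[0,0,0],[0,0,0],[0,0,0]], jaw=[0.4,0.4,0.4,0.4,0.4])

```text
time: 9.25
ee_pos: [0.5657, 0.2578, 0.0274]
eef_rot: [0.004, -0.348, 0.938, 0.0]
force: [0.1, -0.3, -0.5]
grip_width: 0.703
```

```bash
python3 go.py 564 260 20 131.5
```

```text
t 9.25 pos [565.7388 257.8042  27.3605] d cm [-0.1739  0.2196 -0.736 ] rot [-0.1644  0.3942  0.7963] q6 -0.28 w 0.703 F [ 0.1165 -0.3211 -0.4946] tip 0.011
```

>>> arm_command(linear=[[-0.2,0.2,-0.6],[0,0,-0.1],[0,0,0],[0,0,0],[0,0,0]], dr=[[-0.2,0.4,0.8],[0,0,0],[0,0,0],[0,0,0],[0,0,0]], jaw=[0.4,0.4,-0.5,-0.5,-0.5])

```text
time: 9.88
ee_pos: [0.5638, 0.2603, 0.0203]
eef_rot: [-0.0, -0.355, 0.935, -0.0]
force: [0.8, 0.2, -0.8]
grip_width: 0.406
```

```bash
python3 go.py 564 260 20 131.5
```

```text
t 9.88 pos [563.8222 260.2749  20.3427] d cm [ 0.0178 -0.0275 -0.0343] rot [ 0.0291  0.0066 -0.0703] q6 -0.29 w 0.406 F [ 0.753   0.2207 -0.8245] tip 0.011
```

>>> arm_command(linear=[[0,0,0],[0,0,4],[0,0,4],[0,0,4],[0,0,0]], dr=[[0,0,0],[0,0,0],[0,0,0],[0,0,0],[0,0,0]], jaw=[-0.5,-0.5,-0.5,-0.5,-0.5])

```text
time: 10.5
ee_pos: [0.5623, 0.2595, 0.1421]
eef_rot: [-0.002, -0.355, 0.935, -0.0]
force: [0.7, 0.4, -1.1]
grip_width: 0.404
```

```bash
python3 go.py 511.2 36.2 140 78.65
```

```text
t 10.5 pos [562.3009 259.4623 142.1411] d cm [ -5.1101 -22.3262  -0.2141] rot [  0.0234  -0.2126 -52.9105] q6 -0.29 w 0.404 F [ 0.7443  0.422  -1.0909] tip 0.011
```

>>> arm_command(linear=[[-1.1,-4.5,0],[-1.0,-4.5,0],[-1.0,-4.5,0],[-1.0,-4.4,0],[-1.0,-4.4,0]], dr=[[0,0,-10],[0,0,-10],[0,0,-10],[0,0,-10],[0,0,-9]], jaw=[-0.5,-0.5,-0.5,-0.5,-0.5])

```text
time: 11.12
ee_pos: [0.5075, 0.0329, 0.1358]
eef_rot: [-0.005, 0.076, 0.997, 0.0]
force: [1.3, -0.8, 0.2]
grip_width: 0.406
```

>>> arm_command(linear=[[0,0,0],[0,0,-3],[0,0,-3],[0,0,-3],[0,0,-1]], dr=[[0,0,-3],[0,0,0],[0,0,0],[0,0,0],[0,0,0]], jaw=[-0.5,-0.5,-0.5,-0.5,-0.5])

```text
time: 11.75
ee_pos: [0.5103, 0.0283, 0.034]
eef_rot: [0.0, 0.107, 0.994, -0.0]
force: [-5.7, 3.7, 31.5]
grip_width: 0.407
```

```bash
python3 go.py 511.2 36.2 26 78.65
```

```text
t 11.75 pos [510.3023  28.3335  34.0064] d cm [ 0.0898  0.7867 -0.8006] rot [0.0024 0.0106 0.9381] q6 0.27 w 0.407 F [-5.6782  3.7117 31.5171] tip 0.011
```

An 8 mm lateral drift put the bar on a rib (31 N). I'm backing up now and will settle before descending again.

>>> arm_command(linear=[[0,0,1.5],[0.1,0.8,0],[0,0,0],[0,0,0],[0,0,0]], dr=[[0,0,0],[0,0,0.9],[0,0,0],[0,0,0],[0,0,0]], jaw=[-0.5,-0.5,-0.5,-0.5,-0.5])

```text
time: 12.38
ee_pos: [0.5089, 0.037, 0.0465]
eef_rot: [-0.002, 0.099, 0.995, -0.0]
force: [0.8, 0.1, -0.8]
grip_width: 0.409
```

```bash
python3 - <<'E'
from h import *
im=arm.get_image("scene"); cv2.imwrite("pics/s4.png",cv2.resize(im[110:260,210:360,::-1],None,fx=4,fy=4))
E
python3 go.py 511.2 36.2 26 78.65
```

```text
t 12.43 pos [508.9055  36.9503  46.5005] d cm [ 0.2294 -0.075  -2.05  ] rot [ 0.0115 -0.2842 -0.0441] q6 0.27 w 0.410 F [-0.7323 -0.1007 -1.4137] tip 0.011
```

View pics/s4.png

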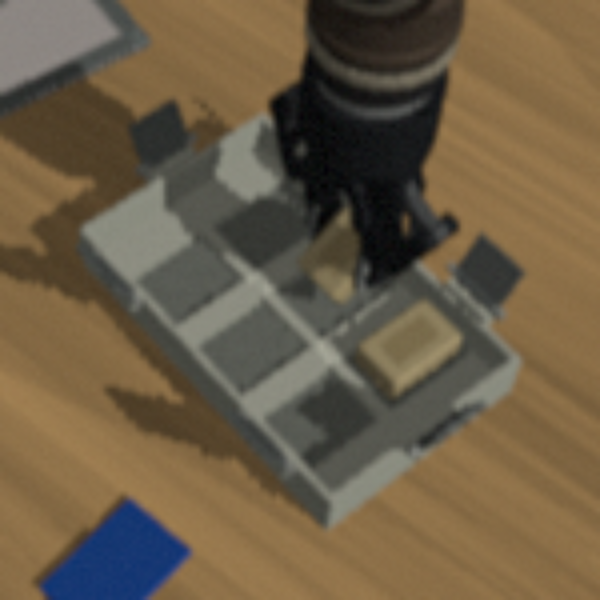

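The bar is still held over the middle pocket and bar B sits squarely at (412,345). Descending slowly.

>>> arm_command(linear=[[0.2,-0.1,-0.7],[0,0,-0.5],[0,0,0],[0,0,0],[0,0,0]], dr=[[0,-0.3,0],[0,0,0],[0,0,0],[0,0,0],[0,0,0]], jaw=[-0.5,-0.5,-0.5,-0.5,-0.5])

```text
time: 13.05
ee_pos: [0.5115, 0.0357, 0.0335]
eef_rot: [0.001, 0.099, 0.995, -0.0]
force: [0.5, -0.9, -0.9]
grip_width: 0.41
```

```bash
python3 go.py 511.2 36.2 26 78.65
```

```text
t 13.05 pos [511.5306  35.655   33.5395] d cm [-0.0331  0.0545 -0.7539] rot [ 0.0125  0.0775 -0.0155] q6 0.27 w 0.410 F [ 0.4607 -0.8559 -0.8949] tip 0.011
```

>>> arm_command(linear=[[0,0,-0.4],[0,0,-0.3],[0,0,0],[0,0,0],[0,0,0]], dr=[[0,0,0],[0,0,0],[0,0,0],[0,0,0],[0,0,0]], jaw=[-0.5,-0.5,-0.5,-0.5,-0.5])

```text
time: 13.68
ee_pos: [0.5117, 0.0357, 0.0304]
eef_rot: [0.002, 0.099, 0.995, 0.0]
force: [0.7, -0.4, 1.0]
grip_width: 0.409
```

```bash
python3 go.py 511.2 36.2 25 78.65
```

```text
t 13.68 pos [511.7343  35.7155  30.4073] d cm [-0.0534  0.0485 -0.5407] rot [ 0.0005  0.2469 -0.0167] q6 0.27 w 0.409 F [ 0.735  -0.4325  0.9876] tip 0.011
```

>>> arm_command(linear=[[0,0,-0.3],[0,0,-0.2],[0,0,0],[0,0,0],[0,0,0]], dr=[[0,0.2,0],[0,0,0],[0,0,0],[0,0,0],[0,0,0]], jaw=[-0.5,-0.5,-0.5,-0.5,-0.5])

```text
time: 14.3
ee_pos: [0.5119, 0.0358, 0.0303]
eef_rot: [0.001, 0.099, 0.995, 0.0]
force: [-1.8, -0.4, 4.4]
grip_width: 0.41
```

```bash
python3 go.py 511.2 36.2 25 78.65
```

```text
t 14.3 pos [511.8913  35.7553  30.3091] d cm [-0.0691  0.0445 -0.5309] rot [-0.0077  0.1683 -0.0149] q6 0.27 w 0.410 F [-1.7897 -0.4168  4.403 ] tip 0.011
```

Run:
```python
from h import *
a=arm.get_image("scene"); b=arm.get_image("top")
a=cv2.resize(a[140:230,260:340],(400,450),interpolation=cv2.INTER_CUBIC); b=cv2.resize(b[170:260,205:285],(400,450),interpolation=cv2.INTER_CUBIC)
cv2.imwrite("pics/m5.png",np.hstack([a,b])[:,:,::-1])
```

```text
(no output)
```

View pics/m5.png

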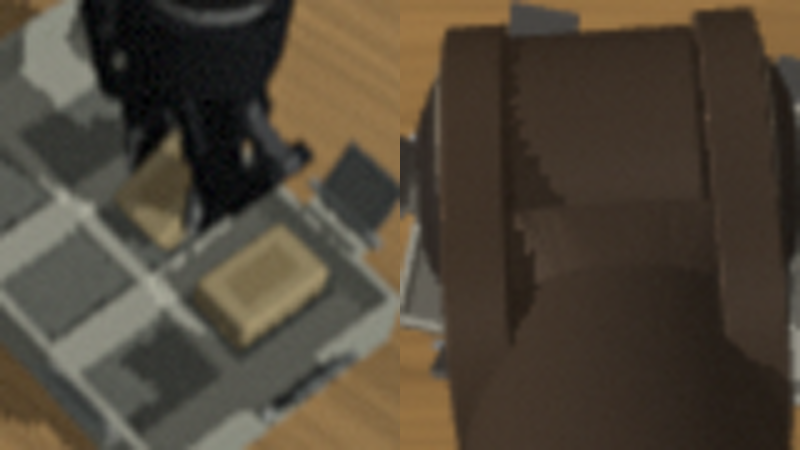

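The held bar is pitched, with its far end low at left-crop (170,245), from the earlier rib hit. With a light grip, pressing down should turn it flat against the floor.

>>> arm_command(linear=[[0,0,-0.5],[0,0,-0.5],[0,0,-0.4],[0,0,-0.3],[0,0,0]], dr=[[0,0,0],[0,0,0],[0,0,0],[0,0,0],[0,0,0]], jaw=[-0.2,-0.2,-0.2,-0.2,-0.2], newtons=20)

```text
time: 15.02
ee_pos: [0.512, 0.0358, 0.0301]
eef_rot: [0.006, 0.099, 0.995, 0.001]
force: [0.2, -0.2, -0.8]
grip_width: 0.406
```

```bash
python3 go.py 511.2 36.2 25 78.65
```

```text
t 15.03 pos [512.035   35.7988  30.1123] d cm [-0.0835  0.0401 -0.5112] rot [-0.0264  0.6769  0.0089] q6 0.27 w 0.406 F [ 0.2472 -0.2423 -0.8021] tip 0.011
```

>>> arm_command(linear=[[0,0,-0.5],[0,0,-0.5],[0,0,-0.5],[0,0,-0.5],[0,0,-0.5]], dr=[[0,0.6,0],[0,0,0],[0,0,0],[0,0,0],[0,0,0]], jaw=[-0.2,-0.2,-0.2,-0.2,-0.2])

```text
time: 15.65
ee_pos: [0.5122, 0.0359, 0.0288]
eef_rot: [0.006, 0.099, 0.995, 0.001]
force: [-22.4, -1.2, 49.4]
grip_width: 0.406
```

```bash
python3 go.py 511.2 36.2 25 78.65
```

```text
t 15.65 pos [512.2099  35.8536  28.8173] d cm [-0.101   0.0346 -0.3817] rot [-0.0574  0.7099  0.0322] q6 0.27 w 0.406 F [-22.4125  -1.2449  49.4434] tip 0.011
```

Too much force, and the -22 N in x suggests the far end is on the centre rib. I'll lift, pull back 5 mm toward the robot and try again gently.

>>> arm_command(linear=[[0,0,0.8],[-0.5,0.1,0.2],[0,0,0],[0,0,0],[0,0,0]], dr=[[0,0,0],[0,0.6,0],[0,0,0],[0,0,0],[0,0,0]], jaw=[-0.2,-0.2,-0.2,-0.2,-0.2], newtons=40)

```text
time: 16.27
ee_pos: [0.5072, 0.037, 0.0384]
eef_rot: [0.0, 0.099, 0.995, 0.001]
force: [-0.3, -1.0, 6.2]
grip_width: 0.409
```

```bash
python3 go.py 506.3 37.2 25 78.65
python3 - <<'E'
from h import *
a=arm.get_image("scene")
a=cv2.resize(a[150:215,265:335],(840,780),interpolation=cv2.INTER_CUBIC)[:600,:800]
cv2.imwrite("pics/m6.png",a[:,:,::-1])
E
```

```text
t 16.27 pos [507.2245  37.0031  38.363 ] d cm [-0.0925  0.0197 -1.3363] rot [-0.0569  0.0544  0.0253] q6 0.27 w 0.409 F [-0.2999 -1.0157  6.2144] tip 0.011
```

View pics/m6.png

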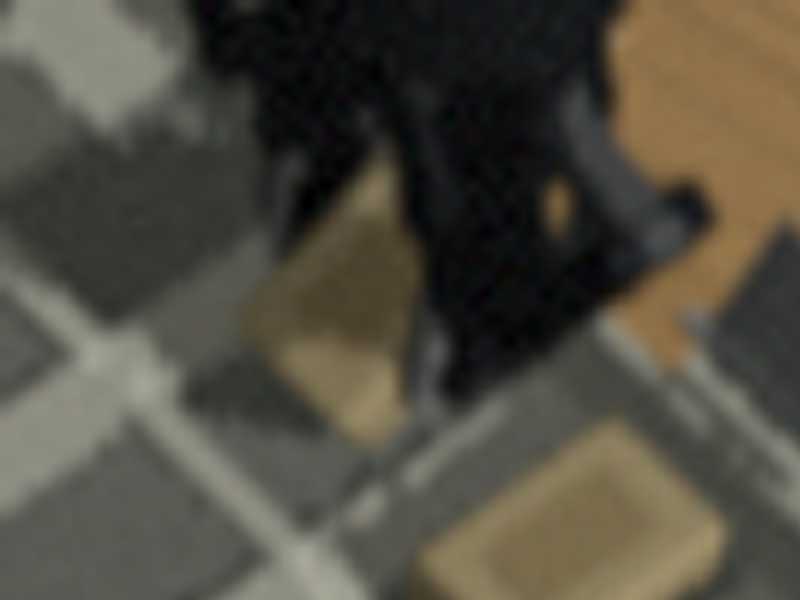

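Run:
```python
from h import *
t=np.array([507.2,37.0,38.4])/1000; yaw=np.radians(-11.35)
c=np.array([t[0],t[1],t[2]-.0203+.011])
for p in(-20,-10,0,10,20):   # + = far end down
    M=R.from_euler('zy',[yaw,np.radians(p)]).as_matrix()
    pts=np.array([[.028,-.018,.011],[.028,.018,.011],[.028,-.018,-.011],[.028,.018,-.011]])@M.T+c
    print(p,((proj("scene",pts)-[265,150])*12).round().tolist(),"minz",pts[:,2].min())
b=np.array([523.6,98,15.])/1000
print("B",((proj("scene",np.array([[.028,-.018,.011],[.028,.018,.011],[.028,-.018,-.011],[.028,.018,-.011]])@R.from_euler('z',yaw).as_matrix().T+b)-[265,150])*12).round().tolist())
```

```text
-20 [[233.0, 256.0], [354.0, 366.0], [204.0, 337.0], [322.0, 446.0]] minz 0.026941075755053195
-10 [[223.0, 276.0], [342.0, 390.0], [206.0, 347.0], [321.0, 460.0]] minz 0.022419039068946236
0 [[215.0, 294.0], [332.0, 411.0], [209.0, 353.0], [324.0, 470.0]] minz 0.018099999999999998
10 [[209.0, 310.0], [326.0, 431.0], [215.0, 357.0], [329.0, 475.0]] minz 0.01288491639542937
20 [[206.0, 325.0], [322.0, 448.0], [222.0, 357.0], [336.0, 477.0]] minz 0.008162519900955408
B [[401.0, 550.0], [523.0, 674.0], [390.0, 605.0], [510.0, 727.0]]
```

Projecting the bar edges indicates about 20° of pitch, far end down. The safe fix is to carry it back to clear bench, let it drop flat, re-measure and regrasp.

>>> arm_command(linear=[[0,0,3],[0,0,3.5],[0,0,3.5],[0.3,4,0],[1.0,5,0]], dr=[[0,0,0],[0,0,0],[0,0,0],[0,0,0],[0,0,0]], jaw=[-0.2,-0.2,-0.2,-0.2,-0.2])

```text
time: 16.95
ee_pos: [0.5185, 0.1261, 0.1365]
eef_rot: [-0.004, 0.102, 0.995, -0.0]
force: [0.7, -0.3, -0.7]
grip_width: 0.411
```

>>> arm_command(linear=[[1.0,5,0],[1.0,5,0],[1.0,3.5,0],[0,0,0],[0,0,0]], dr=[[0,0,0],[0,0,0],[0,0,0],[0,0,0],[0,0,0]], jaw=[-0.2,-0.2,-0.2,-0.2,-0.2])

```text
time: 17.58
ee_pos: [0.5481, 0.2676, 0.1303]
eef_rot: [-0.007, 0.1, 0.995, -0.002]
force: [-0.5, -0.6, -0.2]
grip_width: 0.407
```

```bash
python3 go.py 560 260 40 78.65
```

```text
t 17.57 pos [548.1485 267.6165 130.3023] d cm [ 1.1851 -0.7616 -9.0302] rot [ 0.2057 -0.7853  0.183 ] q6 0.65 w 0.407 F [-0.5152 -0.5642 -0.1819] tip 0.011
```

>>> arm_command(linear=[[1.2,-0.8,-2],[0,0,-2.5],[0,0,-2.5],[0,0,-2],[0,0,0]], dr=[[0,-0.8,0],[0,0,0],[0,0,0],[0,0,0],[0,0,0]], jaw=[-0.2,-0.2,-0.2,-0.2,-0.2])

```text
time: 18.2
ee_pos: [0.5591, 0.2524, 0.0372]
eef_rot: [-0.0, 0.104, 0.995, -0.003]
force: [-1.0, 0.7, 0.6]
grip_width: 0.407
```

```bash
python3 go.py 560 260 32 78.65
```

```text
t 18.2 pos [559.1394 252.3667  37.225 ] d cm [ 0.0861  0.7633 -0.5225] rot [ 0.3191 -0.0801  0.5915] q6 0.63 w 0.407 F [-0.9698  0.6763  0.6382] tip 0.011
```

>>> arm_command(linear=[[0,0,-0.3],[0,0,-0.3],[0,0,-0.3],[0,0,-0.2],[0,0,0]], dr=[[0,0,0],[0,0,0],[0,0,0],[0,0,0],[0,0,0]], jaw=[-0.2,-0.2,-0.2,-0.2,-0.2])

```text
time: 18.82
ee_pos: [0.5607, 0.2518, 0.0287]
eef_rot: [0.001, 0.105, 0.994, -0.002]
force: [-0.0, -0.4, -0.7]
grip_width: 0.406
```

>>> arm_command(linear=[[0,0,0],[0,0,0],[0,0,0],[0,0,0],[0,0,3]], dr=[[0,0,0],[0,0,0],[0,0,0],[0,0,0],[0,0,0]], jaw=[0.4,0.4,0.4,0.4,0.4])

```text
time: 19.45
ee_pos: [0.5593, 0.2514, 0.0572]
eef_rot: [-0.0, 0.105, 0.995, -0.003]
force: [-0.7, -0.2, 0.7]
grip_width: 0.703
```

>>> arm_command(linear=[[0,0,3],[0,0,4],[-2,5,0],[-2,5,0],[-2,5,0]], dr=[[0,0,0],[0,0,0],[0,0,0],[0,0,0],[0,0,0]], jaw=[0.4,0.4,0.4,0.4,0.4])

```text
time: 20.08
ee_pos: [0.501, 0.4023, 0.1329]
eef_rot: [0.002, 0.109, 0.994, -0.001]
force: [1.1, 0.3, 0.1]
grip_width: 0.699
```

```bash
python3 - <<'E'
from h import *
im=arm.get_image("top"); print(*bars(im),sep="\n"); cv2.imwrite("pics/t7.png",cv2.resize(im[150:270,110:320,::-1],None,fx=3.5,fy=3.5))
E
python3 go.py 560 260 130 78.65
```

```text
[557.5127 253.0142  37.3543  34.3468  -0.0367]
[668.4469 242.0893  54.4744  34.2421  23.239 ]
t 20.12 pos [498.1658 408.0793 132.5977] d cm [  6.1834 -14.8079  -0.2598] rot [-0.0478  0.1304  0.8142] q6 0.90 w 0.702 F [-2.0461  2.9711  0.5126] tip 0.011
```

View pics/t7.png

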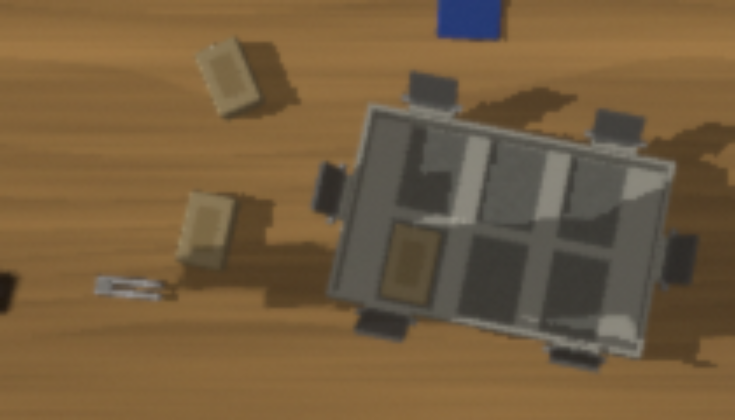

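Bar A is flat on the bench again at crop (207,230), turned about -12°. Its lower end is in shadow, so I'll measure it with a lower brightness threshold.

Run:
```python
from h import *
k=np.array([[193,192],[238,198],[220,270],[178,262]]); uv=(k+.5)/3.5-.5+[110,150]
print(ray("top",uv,.022)*1000, ray("top",uv,.022).mean(0))
im=arm.get_image("top")
for c in blobs(im,(12,30,50),(28,122,255),120,900): 
    if 150<c[:,0,0].mean()<185: print(c[:,0].mean(0),rect("top",c,.022))
```

```text
[[577.5395 263.7353  22.    ]
 [572.9117 229.3761  22.    ]
 [518.2631 241.0079  22.    ]
 [524.3042 272.8608  22.    ]] [0.5483 0.2517 0.022 ]
[168.8254 215.3175] [548.3529 251.8517  56.4417  39.1705 -10.5178]
[174.9828 171.9655] [666.2809 239.8092  59.3276  36.7231  23.239 ]
```

>>> arm_command(linear=[[2,-5,0],[2,-5,0],[1.2,-5.3,-1],[0,0,-2],[0,0,0]], dr=[[0,0,0.8],[0,0,0],[0,0,0],[0,0,0],[0,0,0]], jaw=[0.4,0.4,0.4,0.4,0.4], newtons=60)

```text
time: 20.8
ee_pos: [0.5522, 0.2472, 0.1013]
eef_rot: [0.002, 0.097, 0.995, -0.001]
force: [0.9, -0.5, 0.6]
grip_width: 0.701
```

```bash
python3 go.py 549.5 253.5 20 79
```

```text
t 20.8 pos [552.177  247.164  101.3384] d cm [-0.2677  0.6336 -8.1338] rot [0.1783 0.2161 0.0979] q6 0.62 w 0.701 F [ 0.8656 -0.4967  0.5803] tip 0.011
```

>>> arm_command(linear=[[-0.3,0.6,-2.5],[0,0,-2.5],[0,0,-2],[0,0,-0.5],[0,0,0]], dr=[[0.2,0.2,0],[0,0,0],[0,0,0],[0,0,0],[0,0,0]], jaw=[0.4,0.4,0.4,0.4,0.4])

```text
time: 21.42
ee_pos: [0.5511, 0.2548, 0.0293]
eef_rot: [0.003, 0.096, 0.995, 0.001]
force: [-0.7, -0.4, 0.8]
grip_width: 0.701
```

```bash
python3 go.py 549.5 253.5 20 79
```

```text
t 21.43 pos [551.1032 254.7664  29.3375] d cm [-0.1603 -0.1266 -0.9337] rot [-0.1293  0.3147 -0.0063] q6 0.63 w 0.701 F [-0.7247 -0.4138  0.7543] tip 0.011
```

>>> arm_command(linear=[[-0.2,-0.1,-0.8],[0,0,-0.1],[0,0,0],[0,0,0],[0,0,0]], dr=[[0,0.3,0],[0,0,0],[0,0,0],[0,0,0],[0,0,0]], jaw=[0.4,0.4,-0.3,-0.3,-0.3])

```text
time: 22.05
ee_pos: [0.5506, 0.2546, 0.0229]
eef_rot: [0.002, 0.096, 0.995, 0.002]
force: [0.2, 0.6, -0.2]
grip_width: 0.401
```

```bash
python3 go.py 549.5 253.5 20 79
```

```text
t 22.05 pos [550.5892 254.5752  22.9046] d cm [-0.1089 -0.1075 -0.2905] rot [-0.2329  0.2307 -0.0236] q6 0.62 w 0.401 F [ 0.231   0.6117 -0.2418] tip 0.011
```

>>> arm_command(linear=[[0,0,0],[0,0,4],[0,0,4],[0,0,4],[0,0,0]], dr=[[0,0,0],[0,0,0],[0,0,0],[0,0,0],[0,0,0]], jaw=[-0.3,-0.3,-0.3,-0.3,-0.3])

```text
time: 22.68
ee_pos: [0.5491, 0.2538, 0.1448]
eef_rot: [0.0, 0.096, 0.995, 0.001]
force: [0.2, -0.2, -0.6]
grip_width: 0.399
```

>>> arm_command(linear=[[-0.8,-4.4,0],[-0.8,-4.4,0],[-0.7,-4.3,0],[-0.7,-4.3,0],[-0.7,-4.3,0]], dr=[[0,0,0],[0,0,0],[0,0,0],[0,0,0],[0,0,0]], jaw=[-0.3,-0.3,-0.3,-0.3,-0.3])

```text
time: 23.3
ee_pos: [0.5089, 0.0334, 0.1387]
eef_rot: [-0.002, 0.093, 0.996, 0.001]
force: [1.0, 0.6, -0.2]
grip_width: 0.398
```

>>> arm_command(linear=[[0,0,0],[0,0,0],[0,0,0],[0,0,-2],[0,0,0]], dr=[[0,0,0],[0,0,0],[0,0,0],[0,0,0],[0,0,0]], jaw=[-0.3,-0.3,-0.3,-0.3,-0.3])

```text
time: 23.92
ee_pos: [0.5076, 0.0335, 0.1155]
eef_rot: [-0.004, 0.093, 0.996, 0.0]
force: [0.1, -0.2, -1.0]
grip_width: 0.401
```

```bash
python3 go.py 511.2 36.2 60 79
```

```text
t 23.93 pos [507.5505  33.5188 115.5068] d cm [ 0.3649  0.2681 -5.5507] rot [-0.0967 -0.4987 -0.3235] q6 0.25 w 0.401 F [ 0.1369 -0.1721 -0.9539] tip 0.011
```

>>> arm_command(linear=[[0.4,0.3,-1.5],[0,0,-2],[0,0,-1.5],[0,0,0],[0,0,0]], dr=[[0,-0.5,-0.3],[0,0,0],[0,0,0],[0,0,0],[0,0,0]], jaw=[-0.3,-0.3,-0.3,-0.3,-0.3])

```text
time: 24.55
ee_pos: [0.5139, 0.0394, 0.0672]
eef_rot: [0.002, 0.093, 0.996, 0.001]
force: [-0.3, 0.8, -0.7]
grip_width: 0.404
```

```bash
python3 go.py 512 36.5 28 79
```

```text
t 24.55 pos [513.8638  39.4016  67.1992] d cm [-0.1864 -0.2902 -3.9199] rot [-0.1278  0.2283 -0.2715] q6 0.26 w 0.404 F [-0.305   0.8409 -0.7447] tip 0.011
```

>>> arm_command(linear=[[-0.12,-0.2,-1],[0,0,-1],[0,0,-0.8],[0,0,0],[0,0,0]], dr=[[0,0.2,-0.3],[0,0,0],[0,0,0],[0,0,0],[0,0,0]], jaw=[-0.3,-0.3,-0.3,-0.3,-0.3])

```text
time: 25.18
ee_pos: [0.5131, 0.0371, 0.0382]
eef_rot: [0.001, 0.096, 0.995, 0.001]
force: [-0.4, -0.3, -1.0]
grip_width: 0.405
```

```bash
python3 go.py 512 36.5 28 79
```

```text
t 25.18 pos [513.0629  37.1163  38.1851] d cm [-0.1063 -0.0616 -1.0185] rot [-0.133   0.0885  0.0698] q6 0.26 w 0.405 F [-0.431  -0.3296 -1.005 ] tip 0.011
```

>>> arm_command(linear=[[-0.1,-0.05,-0.6],[0,0,-0.4],[0,0,0],[0,0,0],[0,0,0]], dr=[[0,0,0],[0,0,0],[0,0,0],[0,0,0],[0,0,0]], jaw=[-0.3,-0.3,-0.3,-0.3,-0.3])

```text
time: 25.8
ee_pos: [0.5123, 0.0366, 0.028]
eef_rot: [0.001, 0.096, 0.995, 0.001]
force: [-0.5, -0.0, -0.8]
grip_width: 0.399
```

```bash
python3 go.py 512 36.5 27 79
```

```text
t 25.8 pos [512.3469  36.6002  27.9877] d cm [-0.0347 -0.01   -0.0988] rot [-0.1357  0.1392  0.0715] q6 0.26 w 0.399 F [-0.4763 -0.0441 -0.8066] tip 0.011
```

Position good and no contact at 28 mm, so 1 mm above the floor. Releasing and moving to bar C.

>>> arm_command(linear=[[0,0,0],[0,0,0],[0,0,0],[0,0,3],[0,0,4]], dr=[[0,0,0],[0,0,0],[0,0,0],[0,0,0],[0,0,0]], jaw=[0.2,0.2,0.2,0.2,0.2])

```text
time: 26.42
ee_pos: [0.5101, 0.0364, 0.0968]
eef_rot: [-0.002, 0.096, 0.995, 0.001]
force: [0.4, -0.0, -0.9]
grip_width: 0.6
```

>>> arm_command(linear=[[0,0,3],[4,5,0],[4,5,0],[4,5,0],[3.5,5,0]], dr=[[0,0,0],[0,0,10],[0,0,10],[0,0,10],[0,0,4]], jaw=[0.2,0.4,0.4,0.4,0.4])

```text
time: 27.05
ee_pos: [0.6663, 0.234, 0.1339]
eef_rot: [0.003, -0.205, 0.979, 0.001]
force: [0.3, -0.1, 0.6]
grip_width: 0.7
```

```bash
python3 - <<'E'
from h import *
im=arm.get_image("top"); print(*bars(im),sep="\n")
for c in blobs(im,(12,30,50),(28,122,255),120,900): print(c[:,0].mean(0),rect("top",c,.026))
E
python3 go.py 668.4 242 60 113.2
```

```text
[512.0784  37.9217  55.5709  35.6118 -11.0385]
[523.6273  99.07    55.2666  36.2984 -10.4284]
[668.9752 240.3246  56.6125  33.0059  19.9991]
[240.1579 377.5789] [151.8007  60.8397  48.8785  32.1473 -89.9609]
[ 31.4169 259.3492] [431.4603 612.4523 228.0575 110.5791  14.4392]
[345.1961 175.2157] [ 655.9469 -218.0089   51.1559   47.0114  -45.669 ]
[176.2556 168.5444] [672.0518 231.1465  68.3628  58.6323  21.5127]
[438.5417 151.9861] [ 718.9036 -473.03     81.0489   59.841   -46.1912]
[162.9868 136.1053] [767.5487 278.7175  82.3108  38.194   23.2123]
[374.6222 136.4778] [ 764.5197 -302.4658  109.8379   69.1069  -45.6187]
t 27.1 pos [669.2611 240.2951 131.2434] d cm [-0.0861  0.1705 -7.1243] rot [-0.3782  0.3383 -0.7796] q6 -0.08 w 0.701 F [ 3.6721  3.448  -0.7378] tip 0.011
```

Both placed bars measure on target: (512,38) at -11.0° and (524,99) at -10.4°. Now bar C.

>>> arm_command(linear=[[0,0,0],[0,0,-3],[0,0,-3],[0,0,-3],[0,0,0]], dr=[[0,0,0],[0,0,0],[0,0,0],[0,0,0],[0,0,0]], jaw=[0.4,0.4,0.4,0.4,0.4])

```text
time: 27.72
ee_pos: [0.6672, 0.2379, 0.0391]
eef_rot: [0.003, -0.206, 0.978, 0.002]
force: [-0.2, -0.3, -0.1]
grip_width: 0.696
```

```bash
python3 go.py 668.4 242 20 113.2
```

```text
t 27.73 pos [667.2105 237.8643  39.0955] d cm [ 0.119   0.4136 -1.9095] rot [-0.3105  0.2633 -0.6266] q6 -0.07 w 0.696 F [-0.2239 -0.2737 -0.1302] tip 0.011
```

>>> arm_command(linear=[[0.1,0.3,-0.9],[0,0,-0.7],[0,0,0],[0,0,0],[0,0,0]], dr=[[-0.3,0.3,-0.6],[0,0,0],[0,0,0],[0,0,0],[0,0,0]], jaw=[0.4,0.4,0.4,0.4,0.4])

```text
time: 28.35
ee_pos: [0.6703, 0.2407, 0.0277]
eef_rot: [0.003, -0.2, 0.98, 0.0]
force: [-1.1, 0.1, -0.1]
grip_width: 0.696
```

```bash
python3 go.py 668.4 242 20 113.2
```

```text
t 28.35 pos [670.2552 240.6813  27.6823] d cm [-0.1855  0.1319 -0.7682] rot [-0.1163  0.3113  0.1073] q6 -0.06 w 0.696 F [-1.1034  0.1177 -0.1236] tip 0.011
```

>>> arm_command(linear=[[-0.2,0.1,-0.6],[0,0,-0.2],[0,0,0],[0,0,0],[0,0,0]], dr=[[0,0.3,0],[0,0,0],[0,0,0],[0,0,0],[0,0,0]], jaw=[0.4,0.4,-0.3,-0.3,-0.3])

```text
time: 28.98
ee_pos: [0.6684, 0.242, 0.0197]
eef_rot: [0.001, -0.2, 0.98, 0.001]
force: [-0.5, 0.1, 0.3]
grip_width: 0.403
```

```bash
python3 go.py 668.4 242 20 113.2
```

```text
t 28.98 pos [668.3638 241.9758  19.7104] d cm [0.0036 0.0024 0.029 ] rot [-0.1331  0.0348  0.0986] q6 -0.06 w 0.403 F [-0.4589  0.1345  0.2884] tip 0.011
```

>>> arm_command(linear=[[0,0,0],[0,0,4],[0,0,4],[0,0,4],[0,0,0]], dr=[[0,0,0],[0,0,0],[0,0,0],[0,0,0],[0,0,0]], jaw=[-0.3,-0.3,-0.3,-0.3,-0.3])

```text
time: 29.6
ee_pos: [0.6668, 0.2414, 0.1411]
eef_rot: [-0.001, -0.2, 0.98, 0.001]
force: [-0.1, 0.0, -0.7]
grip_width: 0.401
```

```bash
python3 go.py 498.8 -25.6 140 79
```

```text
t 29.6 pos [666.8493 241.3932 141.1296] d cm [-16.8049 -26.6993  -0.113 ] rot [ -0.1101  -0.1347 -34.1005] q6 -0.06 w 0.401 F [-0.0743  0.0154 -0.6725] tip 0.011
```

>>> arm_command(linear=[[-2.8,-4.5,0],[-2.8,-4.5,0],[-2.8,-4.5,0],[-2.8,-4.5,0],[-2.8,-4.5,0]], dr=[[0,0,-6],[0,0,-6],[0,0,-6],[0,0,-6],[0,0,-6]], jaw=[-0.3,-0.3,-0.3,-0.3,-0.3])

```text
time: 30.22
ee_pos: [0.5214, 0.0134, 0.1329]
eef_rot: [-0.005, 0.066, 0.998, 0.001]
force: [0.7, -1.8, -0.3]
grip_width: 0.4
```

>>> arm_command(linear=[[-2.0,-3.5,0],[0,0,0],[0,0,0],[0,0,-1.5],[0,0,0]], dr=[[0,0,-4],[0,0,0],[0,0,0],[0,0,0],[0,0,0]], jaw=[-0.3,-0.3,-0.3,-0.3,-0.3])

```text
time: 30.85
ee_pos: [0.4975, -0.0235, 0.1129]
eef_rot: [-0.007, 0.103, 0.995, 0.001]
force: [0.4, 0.2, -0.3]
grip_width: 0.405
```

```bash
python3 go.py 498.8 -25.6 60 79
```

```text
t 30.85 pos [497.5299 -23.4691 112.941 ] d cm [ 0.127  -0.2131 -5.2941] rot [-0.1778 -0.8229  0.7975] q6 0.16 w 0.405 F [ 0.4113  0.2025 -0.3423] tip 0.011
```

>>> arm_command(linear=[[0.1,-0.15,-1.5],[0,0,-2],[0,0,-1.5],[0,0,0],[0,0,0]], dr=[[0,-0.8,0.8],[0,0,0],[0,0,0],[0,0,0],[0,0,0]], jaw=[-0.3,-0.3,-0.3,-0.3,-0.3])

```text
time: 31.48
ee_pos: [0.4999, -0.0225, 0.0606]
eef_rot: [-0.001, 0.093, 0.996, 0.002]
force: [0.4, 0.0, -0.3]
grip_width: 0.405
```

```bash
python3 go.py 498.8 -25.6 28 79
```

```text
t 31.48 pos [499.923  -22.4734  60.592 ] d cm [-0.1123 -0.3127 -3.2592] rot [-0.1938 -0.0523 -0.3215] q6 0.14 w 0.405 F [ 0.3892  0.0341 -0.2968] tip 0.011
```

>>> arm_command(linear=[[-0.1,-0.25,-0.7],[0,0,-0.8],[0,0,-0.6],[0,0,0],[0,0,0]], dr=[[-0.2,0,-0.3],[0,0,0],[0,0,0],[0,0,0],[0,0,0]], jaw=[-0.3,-0.3,-0.3,-0.3,-0.3])

```text
time: 32.1
ee_pos: [0.4997, -0.0253, 0.0393]
eef_rot: [0.001, 0.096, 0.995, -0.0]
force: [0.1, -0.7, -0.7]
grip_width: 0.402
```

```bash
python3 go.py 498.8 -25.6 25 79
```

```text
t 32.1 pos [499.6872 -25.273   39.3469] d cm [-0.0887 -0.0327 -1.4347] rot [0.0271 0.0652 0.0081] q6 0.14 w 0.402 F [ 0.0663 -0.6682 -0.6691] tip 0.011
```

>>> arm_command(linear=[[-0.1,0,-0.8],[0,0,-0.6],[0,0,0],[0,0,0],[0,0,0]], dr=[[0,0,0],[0,0,0],[0,0,0],[0,0,0],[0,0,0]], jaw=[-0.3,-0.3,-0.3,-0.3,-0.3])

```text
time: 32.72
ee_pos: [0.4987, -0.0252, 0.0245]
eef_rot: [0.001, 0.096, 0.995, -0.0]
force: [0.2, 0.3, -0.6]
grip_width: 0.403
```

```bash
python3 go.py 498.8 -25.6 24.5 79
```

```text
t 32.73 pos [498.7073 -25.2378  24.5199] d cm [ 0.0093 -0.0362 -0.002 ] rot [0.0242 0.0779 0.0059] q6 0.14 w 0.403 F [ 0.2298  0.262  -0.6128] tip 0.011
```

Releasing bar C, then heading for the lid, turning the jaw by about -95° on the way.

>>> arm_command(linear=[[0,0,0],[0,0,0],[0,0,0],[0,0,3],[0,0,4]], dr=[[0,0,0],[0,0,0],[0,0,0],[0,0,0],[0,0,0]], jaw=[0.2,0.2,0.2,0.2,0.2])

```text
time: 33.35
ee_pos: [0.4967, -0.0251, 0.0936]
eef_rot: [-0.002, 0.096, 0.995, -0.0]
force: [0.8, -0.2, 0.3]
grip_width: 0.6
```

>>> arm_command(linear=[[0,0,4],[0,-4,0],[-0.5,-4,0],[-0.5,-4,0],[-0.5,-4,0]], dr=[[0,0,-9.5],[0,0,-9.5],[0,0,-9.5],[0,0,-9.5],[0,0,-9.5]], jaw=[0.2,0.2,0.2,0.2,0.2])

```text
time: 33.98
ee_pos: [0.4841, -0.1874, 0.1397]
eef_rot: [0.003, 0.497, 0.867, 0.001]
force: [0.6, -0.2, 1.1]
grip_width: 0.597
```

>>> arm_command(linear=[[0,-2,0],[0,0,0],[0,0,0],[0,0,0],[0,0,0]], dr=[[0,0,-9.5],[0,0,-9.5],[0,0,-9.5],[0,0,-9.5],[0,0,-8]], jaw=[0.2,0.2,0.2,0.2,0.2])

```text
time: 34.6
ee_pos: [0.4832, -0.2117, 0.1398]
eef_rot: [0.003, 0.807, 0.591, -0.001]
force: [0.2, -0.1, -1.1]
grip_width: 0.598
```

```bash
python3 - <<'E'
from h import *
im=arm.get_image("top"); print(*bars(im),sep="\n"); cv2.imwrite("pics/t8.png",cv2.resize(im[140:300,190:450,::-1],None,fx=3,fy=3))
E
python3 go.py 471 -317 130 -16.4
```

```text
[498.6003 -24.2567  54.3744  34.2943 -11.385 ]
[511.5412  37.7961  54.5624  34.0003 -11.0485]
[523.1115  99.1966  53.9862  34.1548 -10.7716]
t 34.65 pos [ 483.2517 -211.7054  139.8416] d cm [ -1.2252 -10.5295  -0.9842] rot [0.3151 0.1299 1.4211] q6 1.47 w 0.601 F [-0.0467 -0.2543  0.4348] tip 0.011
```

View pics/t8.png

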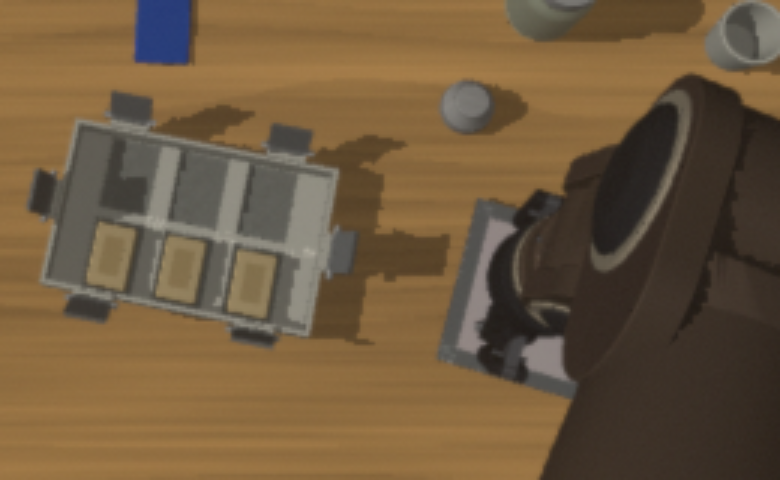

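All three bars lie squarely in the near row at (112,256), (182,269) and (252,284), and no others remain on the bench. The lid's visible edges are where they were, so I'll fetch it.

>>> arm_command(linear=[[-0.4,-3.5,-1],[-0.4,-3.5,-1],[-0.3,-3.3,-1],[0,0,0],[0,0,0]], dr=[[0,0,1],[0,0,0],[0,0,0],[0,0,0],[0,0,0]], jaw=[0.2,0.2,0.2,0.2,0.2])

```text
time: 35.28
ee_pos: [0.4724, -0.3169, 0.1095]
eef_rot: [0.003, 0.799, 0.601, -0.0]
force: [-0.9, 0.2, -0.4]
grip_width: 0.598
```

```bash
python3 go.py 471.5 -318.5 60 -16.4
```

```text
t 35.27 pos [ 472.3904 -316.8636  109.5339] d cm [-0.089  -0.1636 -4.9534] rot [ 0.3115  0.2162 -0.2616] q6 1.26 w 0.598 F [-0.9017  0.2229 -0.4047] tip 0.011
```

>>> arm_command(linear=[[-0.1,-0.1,-2.5],[0,0,-2.5],[0,0,-1.5],[0,0,-0.5],[0,0,0]], dr=[[0.3,0.2,-0.2],[0,0,0],[0,0,0],[0,0,0],[0,0,0]], jaw=[0.2,0.2,0.2,0.2,0.2])

```text
time: 35.9
ee_pos: [0.4734, -0.3151, 0.0407]
eef_rot: [0.002, 0.798, 0.602, 0.001]
force: [0.3, -0.3, 0.4]
grip_width: 0.6
```

```bash
python3 go.py 471.5 -318.5 26 -16.4
```

```text
t 35.9 pos [ 473.4209 -315.1348   40.6831] d cm [-0.1921 -0.3365 -1.4683] rot [ 0.1052  0.228  -0.4769] q6 1.26 w 0.600 F [ 0.2796 -0.289   0.3617] tip 0.011
```

>>> arm_command(linear=[[-0.2,-0.3,-0.8],[0,0,-0.5],[0,0,0],[0,0,0],[0,0,0]], dr=[[0,0.2,-0.4],[0,0,0],[0,0,0],[0,0,0],[0,0,0]], jaw=[0.2,0.2,0.2,0.2,0.2])

```text
time: 36.52
ee_pos: [0.4723, -0.3191, 0.0287]
eef_rot: [0.002, 0.8, 0.599, 0.0]
force: [0.4, -0.5, -1.0]
grip_width: 0.601
```

```bash
python3 go.py 471.5 -318.5 26 -16.4
```

```text
t 36.52 pos [ 472.3017 -319.1138   28.7134] d cm [-0.0802  0.0614 -0.2713] rot [ 0.2041  0.1582 -0.0496] q6 1.26 w 0.601 F [ 0.3869 -0.5495 -1.0281] tip 0.011
```

>>> arm_command(linear=[[-0.1,0,-0.2],[0,0,0],[0,0,0],[0,0,0],[0,0,0]], dr=[[0.2,0.1,0],[0,0,0],[0,0,0],[0,0,0],[0,0,0]], jaw=[0.2,-1,-1,-1,-1], newtons=100)

```text
time: 37.15
ee_pos: [0.4717, -0.3193, 0.0272]
eef_rot: [0.001, 0.8, 0.599, 0.001]
force: [0.3, -0.9, -0.4]
grip_width: 0.137
```

```bash
python3 go.py 471.5 -318.5 26 -16.4
```

```text
t 37.15 pos [ 471.6655 -319.3378   27.2361] d cm [-0.0166  0.0838 -0.1236] rot [ 0.0238  0.1114 -0.0479] q6 1.26 w 0.137 F [ 0.2655 -0.9439 -0.4127] tip 0.011
```

>>> arm_command(linear=[[0,0,0],[0,0,3],[0,0,4],[0,0,4],[0,0,0]], dr=[[0,0,0],[0,0,0],[0,0,0],[0,0,0],[0,0,0]], jaw=[-1,-1,-1,-1,-1])

```text
time: 37.78
ee_pos: [0.4692, -0.3177, 0.1365]
eef_rot: [-0.003, 0.8, 0.599, -0.001]
force: [0.3, -0.0, -3.3]
grip_width: 0.135
```

```bash
python3 go.py 547.5 28.9 160 -11.35
python3 - <<'E'
from h import *
im=arm.get_image("scene"); cv2.imwrite("pics/s9.png",cv2.resize(im[30:230,120:340,::-1],None,fx=3,fy=3))
E
```

```text
t 37.77 pos [ 469.2211 -317.6767  136.4872] d cm [ 7.8279 34.6577  2.3513] rot [-0.2    -0.2474  4.9929] q6 1.26 w 0.135 F [ 0.2787 -0.0255 -3.2585] tip 0.011
```

View pics/s9.png

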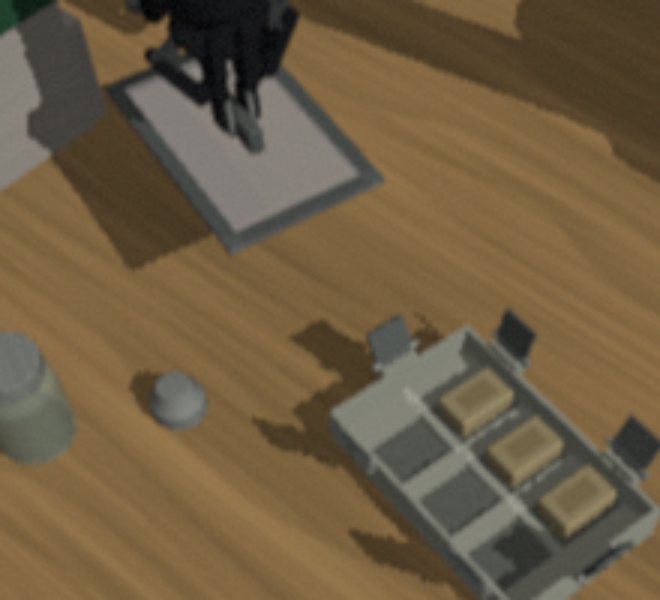

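The lid is lifted level (136 mm) and the bars are well in their pockets. I'll refine the lid's original centre from the first picture while moving over.

>>> arm_command(linear=[[0.9,4.2,0.3],[0.9,4.2,0.3],[0.9,4.2,0.3],[0.9,4.2,0.3],[0.9,4.2,0.3]], dr=[[0,0,0.6],[0,0,0.6],[0,0,0.6],[0,0,0.6],[0,0,0.6]], jaw=[-1,-1,-1,-1,-1])

```text
time: 38.45
ee_pos: [0.5081, -0.102, 0.1367]
eef_rot: [-0.012, 0.786, 0.618, -0.006]
force: [1.0, -0.3, -3.0]
grip_width: 0.135
```

>>> arm_command(linear=[[0.9,4.2,0],[0.9,4.2,0],[0.9,4.2,0],[0,0,0],[0,0,0]], dr=[[0,0,0.6],[0,0,0.6],[0,0,0.6],[0,0,0],[0,0,0]], jaw=[-1,-1,-1,-1,-1])

```text
time: 39.08
ee_pos: [0.53, 0.0307, 0.1247]
eef_rot: [-0.017, 0.774, 0.633, -0.013]
force: [0.5, -0.6, -1.7]
grip_width: 0.137
```

```bash
python3 - <<'E'
from h import *
rgb=cv2.imread("pics/top0.png")[:,:,::-1].copy()
S=cv2.cvtColor(rgb,cv2.COLOR_RGB2HSV)[:,:,1].astype(np.float32)
c=np.array([.4716,-.3193]); th=np.radians(-16.4)
for it in range(3):
    ex=np.array([np.cos(th),np.sin(th)]); ey=np.array([-ex[1],ex[0]]); res={}
    for nm,n,t,h,rng in [("far",ex,ey,.074,np.r_[-.1:.1:19j]),("near",-ex,ey,.074,np.r_[-.1:.1:19j]),("left",ey,ex,.118,np.r_[-.06:.06:15j]),("right",-ey,ex,.118,np.r_[-.06:.06:15j])]:
        o=np.arange(-.008,.012,.0005); offs=[];ss=[]
        for s in rng:
            p=c+n*(h+o)[:,None]+t*s
            q=proj("top",np.c_[p,np.full(len(o),.012)]).astype(np.float32)
            v=cv2.remap(S,q[:,0].copy(),q[:,1].copy(),cv2.INTER_LINEAR).ravel(); i=np.argmax(v>80)
            if i>0: offs.append(o[i]);ss.append(s)
        res[nm]=(np.median(offs)*1000,np.polyfit(ss,offs,1)[0],len(offs))
    c=c+ex*(res["far"][0]-res["near"][0])/2000+ey*(res["left"][0]-res["right"][0])/2000
    th+=(-res["far"][1]+res["near"][1]+res["left"][1]-res["right"][1])/4
    print({k:np.round(v,4).tolist() for k,v in res.items()},c*1000,np.degrees(th))
E
python3 go.py 547.5 28.9 90 -11.35
```

```text
{'far': [0.0, 0.0028, 19.0], 'near': [0.5, -0.0036, 19.0], 'left': [0.5, -0.005, 15.0], 'right': [0.5, 0.0065, 15.0]} [ 471.3602 -319.2294] -16.656857230854428
{'far': [0.5, -0.0009, 19.0], 'near': [0.0, 0.0018, 19.0], 'left': [0.5, 0.0002, 15.0], 'right': [0.5, 0.0017, 15.0]} [ 471.5997 -319.3011] -16.639297833514615
{'far': [0.0, -0.0005, 19.0], 'near': [0.5, 0.0011, 19.0], 'left': [0.5, 0.0013, 15.0], 'right': [0.5, 0.0017, 15.0]} [ 471.3601 -319.2295] -16.62264938880961
t 39.08 pos [529.959   30.7321 124.7456] d cm [ 1.7541 -0.1832 -3.4746] rot [-0.5444 -2.3669  0.1482] q6 1.82 w 0.137 F [ 0.5063 -0.5899 -1.7361] tip 0.011
```

The lid centre (471.4,-319.2) matches the grip point to within 0.4 mm. Correcting position and tilt over the box.

>>> arm_command(linear=[[1.2,-0.2,0.5],[0.4,0,0],[0,0,0],[0,0,0],[0,0,0]], dr=[[-0.4,-2.0,0.1],[0,0,0],[0,0,0],[0,0,0],[0,0,0]], jaw=[-1,-1,-1,-1,-1])

```text
time: 39.7
ee_pos: [0.5464, 0.0255, 0.1291]
eef_rot: [-0.002, 0.775, 0.632, -0.002]
force: [0.7, 0.0, -1.5]
grip_width: 0.137
```

```bash
python3 go.py 547.3 28.9 90 -11.2
```

```text
t 39.7 pos [546.3573  25.494  129.1081] d cm [ 0.0943  0.3406 -3.9108] rot [-0.0875 -0.3057  0.4629] q6 1.82 w 0.137 F [ 0.7298  0.0411 -1.4642] tip 0.011
```

>>> arm_command(linear=[[0.1,0.2,-1],[0,0,-1.5],[0,0,-1],[0,0,0],[0,0,0]], dr=[[0,-0.3,0.4],[0,0,0],[0,0,0],[0,0,0],[0,0,0]], jaw=[-1,-1,-1,-1,-1])

```text
time: 40.33
ee_pos: [0.5464, 0.0278, 0.0905]
eef_rot: [-0.001, 0.773, 0.635, -0.0]
force: [0.6, -0.2, -2.0]
grip_width: 0.14
```

```bash
python3 go.py 547.3 28.9 70 -11.2
```

```text
t 40.33 pos [546.4499  27.7604  90.4627] d cm [ 0.085   0.114  -2.0463] rot [-0.0863 -0.1084  0.0131] q6 1.82 w 0.140 F [ 0.5965 -0.1762 -1.9636] tip 0.011
```

>>> arm_command(linear=[[0.1,0.1,-0.7],[0,0,-0.7],[0,0,-0.4],[0,0,0],[0,0,0]], dr=[[0,-0.1,0],[0,0,0],[0,0,0],[0,0,0],[0,0,0]], jaw=[-1,-1,-1,-1,-1])

```text
time: 40.95
ee_pos: [0.548, 0.0288, 0.0718]
eef_rot: [-0.0, 0.773, 0.635, 0.001]
force: [-0.2, -0.2, -2.7]
grip_width: 0.138
```

```bash
python3 go.py 547.3 28.9 60 -11.2
```

```text
t 40.95 pos [547.9958  28.8495  71.7863] d cm [-0.0696  0.0051 -1.1786] rot [-0.0869  0.0607  0.0161] q6 1.82 w 0.138 F [-0.2058 -0.1705 -2.6946] tip 0.011
```

>>> arm_command(linear=[[-0.1,0,-0.5],[0,0,-0.4],[0,0,-0.1],[0,0,0],[0,0,0]], dr=[[0,0,0],[0,0,0],[0,0,0],[0,0,0],[0,0,0]], jaw=[-1,-1,-1,-1,-1])

```text
time: 41.58
ee_pos: [0.5471, 0.0288, 0.0614]
eef_rot: [-0.0, 0.773, 0.635, 0.001]
force: [0.1, -0.0, -1.9]
grip_width: 0.143
```

```bash
python3 go.py 547.3 28.9 59 -11.2
```

```text
t 41.58 pos [547.0857  28.8309  61.394 ] d cm [ 0.0214  0.0069 -0.2394] rot [-0.0892  0.0912  0.0205] q6 1.82 w 0.143 F [ 0.1251 -0.0406 -1.8836] tip 0.011
```

The plug is inside the mouth with no contact. Lowering to the seat.

>>> arm_command(linear=[[0,0,-0.2],[0,0,-0.15],[0,0,0],[0,0,0],[0,0,0]], dr=[[0,0,0],[0,0,0],[0,0,0],[0,0,0],[0,0,0]], jaw=[-1,-1,-1,-1,-1])

```text
time: 42.2
ee_pos: [0.5475, 0.0289, 0.0593]
eef_rot: [0.0, 0.773, 0.635, 0.002]
force: [0.8, 0.4, -1.8]
grip_width: 0.139
```

```bash
python3 go.py 547.3 28.9 59 -11.2
```

```text
t 42.2 pos [547.4993  28.8647  59.3109] d cm [-0.0199  0.0035 -0.0311] rot [-0.0914  0.1901  0.0165] q6 1.82 w 0.139 F [ 0.7658  0.4371 -1.7506] tip 0.011
```

The lid is at seat height (59.3 vs 59.2 expected). Releasing it, rising, then shutting the fingers and going to the outside of the near-left flap.

>>> arm_command(linear=[[0,0,-0.1],[0,0,0],[0,0,0],[0,0,3],[0,0,4]], dr=[[0,0,0],[0,0,0],[0,0,0],[0,0,0],[0,0,0]], jaw=[0.0,0.0,0.0,0.0,0.0], newtons=40)

```text
time: 42.82
ee_pos: [0.5459, 0.0288, 0.127]
eef_rot: [-0.001, 0.773, 0.635, -0.0]
force: [0.6, 0.1, -0.1]
grip_width: 0.507
```

>>> arm_command(linear=[[-3.6,3.1,0],[-3.6,3.1,0],[-3.6,3.1,0],[0,0,0],[0,0,0]], dr=[[0,0,0],[0,0,0],[0,0,0],[0,0,0],[0,0,0]], jaw=[-1,-1,-1,-1,-1])

```text
time: 43.45
ee_pos: [0.4387, 0.1241, 0.132]
eef_rot: [0.001, 0.773, 0.634, 0.004]
force: [0.4, -0.8, -1.2]
grip_width: 0.0
```

```bash
python3 go.py 439.5 121.9 71 -11.2
python3 - <<'E'
from h import *
im=arm.get_image("top"); cv2.imwrite("pics/t10.png",im[:,:,::-1])
im=arm.get_image("scene"); cv2.imwrite("pics/s10.png",cv2.resize(im[110:260,210:360,::-1],None,fx=4,fy=4))
E
```

```text
t 43.45 pos [438.7464 124.0566 131.9584] d cm [ 0.0754 -0.2157 -6.0958] rot [-0.1912  0.5001  0.0877] q6 2.04 w 0.000 F [ 0.4221 -0.7813 -1.1978] tip 0.011
```

View pics/s10.png

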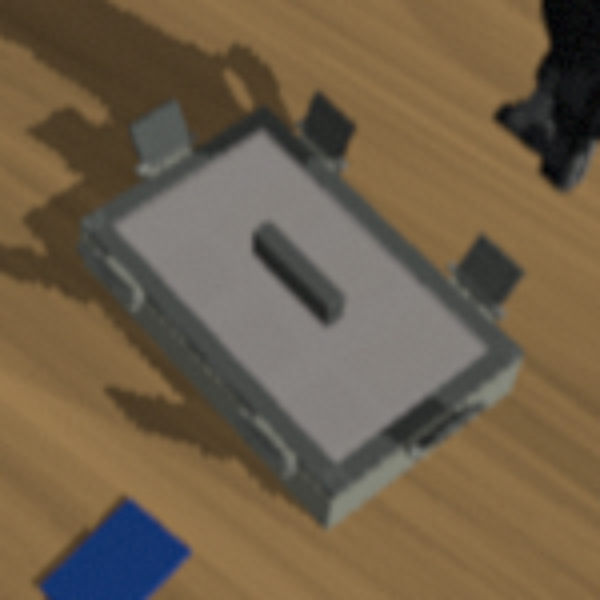

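The lid is seated evenly, with its plate flush on the rim all round and the handle at (298,270). Now folding the near-left flap: descend outside it, sweep inward, press.

>>> arm_command(linear=[[0,-0.1,-2],[0,0,-2],[0,0,-1.8],[0,0,0],[0,0,0]], dr=[[0,0.4,0],[0,0,0],[0,0,0],[0,0,0],[0,0,0]], jaw=[-1,-1,-1,-1,-1])

```text
time: 44.18
ee_pos: [0.4431, 0.1199, 0.0725]
eef_rot: [-0.001, 0.776, 0.631, 0.002]
force: [-1.0, -0.5, -0.6]
grip_width: 0.003
```

```bash
python3 go.py 502.3 109.3 71 -11.2
```

```text
t 44.17 pos [443.1322 119.86    72.5289] d cm [ 5.9168 -1.056  -0.1529] rot [-0.1738  0.113   0.5464] q6 2.04 w 0.003 F [-0.9746 -0.4951 -0.6454] tip 0.011
```

>>> arm_command(linear=[[1.2,-0.22,-0.1],[1.2,-0.22,0],[1.2,-0.22,0],[1.2,-0.22,0],[1.2,-0.22,0]], dr=[[0,0,0.5],[0,0,0],[0,0,0],[0,0,0],[0,0,0]], jaw=[-1,-1,-1,-1,-1])

```text
time: 44.8
ee_pos: [0.5082, 0.1083, 0.0737]
eef_rot: [-0.0, 0.773, 0.635, 0.003]
force: [-0.2, 0.1, 0.3]
grip_width: -0.001
```

```bash
python3 go.py 502.3 109.3 60 -11.2
```

```text
t 44.8 pos [508.1925 108.2832  73.7241] d cm [-0.5892  0.1017 -1.3724] rot [-0.24    0.268  -0.0138] q6 1.97 w -0.001 F [-0.1897  0.0547  0.3138] tip 0.011
```

>>> arm_command(linear=[[-0.6,0.1,-0.4],[0,0,-0.5],[0,0,-0.4],[0,0,-0.3],[0,0,-0.3]], dr=[[0,0,0],[0,0,0],[0,0,0],[0,0,0],[0,0,0]], jaw=[-1,-1,-1,-1,-1])

```text
time: 45.42
ee_pos: [0.5036, 0.1093, 0.0595]
eef_rot: [0.002, 0.773, 0.635, 0.006]
force: [-9.4, -3.0, 31.3]
grip_width: -0.002
```

```bash
python3 go.py 502.3 109.3 60 -11.2
```

```text
t 45.42 pos [503.5778 109.2547  59.5356] d cm [-0.1278  0.0045  0.0464] rot [-0.2453  0.6155 -0.0039] q6 1.98 w -0.002 F [-9.413  -2.985  31.3411] tip 0.011
```

Flap pressed flat (fingertips at 48.5 mm). On to near-right.

>>> arm_command(linear=[[0,0,3],[0,0,3],[-3.2,-4.2,0],[-3.2,-4.2,0],[-3.0,-4.1,0]], dr=[[0,0.6,0],[0,0,0],[0,0,0],[0,0,0],[0,0,0]], jaw=[-1,-1,-1,-1,-1])

```text
time: 46.05
ee_pos: [0.4068, -0.0159, 0.1209]
eef_rot: [-0.001, 0.77, 0.638, 0.002]
force: [0.1, -0.7, 1.0]
grip_width: -0.002
```

>>> arm_command(linear=[[0,0,0],[0,0,0],[0,0,-2],[0,0,0],[0,0,0]], dr=[[0,0,0],[0,0,0],[0,0,0],[0,0,0],[0,0,0]], jaw=[-1,-1,-1,-1,-1])

```text
time: 46.68
ee_pos: [0.4062, -0.0154, 0.1007]
eef_rot: [-0.001, 0.771, 0.637, 0.002]
force: [-0.4, 0.8, -0.2]
grip_width: 0.001
```

```bash
python3 go.py 411.9 -15.3 71 -11.2
```

```text
t 46.67 pos [406.2074 -15.4283 100.7276] d cm [ 0.5693  0.0128 -2.9728] rot [-0.2855  0.0773 -0.3988] q6 1.72 w 0.001 F [-0.3512  0.8319 -0.2247] tip 0.011
```

>>> arm_command(linear=[[0,0,-1.2],[0,0,-1.2],[0,0,-0.5],[0,0,0],[0,0,0]], dr=[[0,0,-0.4],[0,0,0],[0,0,0],[0,0,0],[0,0,0]], jaw=[-1,-1,-1,-1,-1])

```text
time: 47.3
ee_pos: [0.4068, -0.0149, 0.0701]
eef_rot: [-0.001, 0.773, 0.635, 0.002]
force: [-0.4, -0.1, 0.2]
grip_width: 0.0
```

>>> arm_command(linear=[[1.28,-0.24,0],[1.28,-0.24,0],[1.28,-0.24,0],[1.28,-0.24,0],[1.2,-0.22,0]], dr=[[0,0,0],[0,0,0],[0,0,0],[0,0,0],[0,0,0]], jaw=[-1,-1,-1,-1,-1])

```text
time: 47.92
ee_pos: [0.4745, -0.0276, 0.0706]
eef_rot: [-0.001, 0.773, 0.635, 0.002]
force: [-1.4, 0.1, 0.6]
grip_width: 0.004
```

```bash
python3 go.py 474.7 -27.9 60 -11.2
```

```text
t 47.92 pos [474.481  -27.6269  70.5786] d cm [ 0.0219 -0.0273 -1.0579] rot [-0.291   0.1237 -0.0192] q6 1.70 w 0.004 F [-1.4046  0.1108  0.5981] tip 0.011
```

>>> arm_command(linear=[[0,0,-0.4],[0,0,-0.4],[0,0,-0.3],[0,0,-0.3],[0,0,-0.2]], dr=[[0,0,0],[0,0,0],[0,0,0],[0,0,0],[0,0,0]], jaw=[-1,-1,-1,-1,-1])

```text
time: 48.55
ee_pos: [0.4764, -0.0279, 0.0598]
eef_rot: [0.001, 0.773, 0.635, 0.005]
force: [-7.0, -0.8, 16.7]
grip_width: -0.001
```

>>> arm_command(linear=[[0,0,3],[0,0,3],[1.4,-3.7,0],[1.4,-3.7,0],[1.2,-3.5,0]], dr=[[0,0,0],[0,0,0],[0,0,0],[0,0,0],[0,0,0]], jaw=[-1,-1,-1,-1,-1])

```text
time: 49.18
ee_pos: [0.5144, -0.137, 0.1225]
eef_rot: [0.001, 0.771, 0.637, 0.005]
force: [0.9, -0.8, -0.2]
grip_width: -0.0
```

>>> arm_command(linear=[[0,0,0],[0,0,0],[0,0,-2],[0,0,0],[0,0,0]], dr=[[0,0,0],[0,0,0],[0,0,0],[0,0,0],[0,0,0]], jaw=[-1,-1,-1,-1,-1])

```text
time: 49.8
ee_pos: [0.5129, -0.1357, 0.1021]
eef_rot: [0.001, 0.771, 0.637, 0.005]
force: [-0.2, 0.6, -0.8]
grip_width: 0.0
```

```bash
python3 go.py 514.5 -134.8 71 -11.2
```

```text
t 49.8 pos [ 512.8605 -135.7469  102.1278] d cm [ 0.1639  0.0947 -3.1128] rot [-0.311   0.4742 -0.3393] q6 1.50 w 0.000 F [-0.2104  0.589  -0.8088] tip 0.011
```

>>> arm_command(linear=[[0,0,-1.2],[0,0,-1.2],[0,0,-0.6],[0,0,0],[0,0,0]], dr=[[0,0.4,-0.3],[0,0,0],[0,0,0],[0,0,0],[0,0,0]], jaw=[-1,-1,-1,-1,-1])

```text
time: 50.42
ee_pos: [0.513, -0.1352, 0.0707]
eef_rot: [-0.002, 0.772, 0.635, 0.002]
force: [-0.2, 0.5, -0.4]
grip_width: -0.0
```

>>> arm_command(linear=[[0.26,1.2,0],[0.26,1.2,0],[0.26,1.2,0],[0.26,1.2,0],[0.26,1.2,0]], dr=[[0,0,0],[0,0,0],[0,0,0],[0,0,0],[0,0,0]], jaw=[-1,-1,-1,-1,-1])

```text
time: 51.05
ee_pos: [0.5273, -0.0718, 0.0718]
eef_rot: [-0.001, 0.773, 0.635, 0.002]
force: [-0.8, -0.1, -0.0]
grip_width: -0.0
```

```bash
python3 go.py 526.8 -73.1 60 -11.2
```

```text
t 51.05 pos [527.2978 -71.7739  71.7792] d cm [-0.0498 -0.1326 -1.1779] rot [-0.236   0.1755 -0.0218] q6 1.63 w -0.000 F [-0.8242 -0.1376 -0.0363] tip 0.011
```

>>> arm_command(linear=[[0,-0.1,-0.4],[0,0,-0.4],[0,0,-0.4],[0,0,-0.3],[0,0,-0.2]], dr=[[0,0,0],[0,0,0],[0,0,0],[0,0,0],[0,0,0]], jaw=[-1,-1,-1,-1,-1])

```text
time: 51.68
ee_pos: [0.5282, -0.0712, 0.0598]
eef_rot: [-0.0, 0.772, 0.635, 0.005]
force: [-7.9, 3.4, 17.6]
grip_width: -0.0
```

>>> arm_command(linear=[[0,0,3],[0,0,3],[4.3,0.3,0],[4.3,0.3,0],[4.2,0.3,0]], dr=[[0,0,0],[0,0,0],[0,0,0],[0,0,0],[0,0,0]], jaw=[-1,-1,-1,-1,-1])

```text
time: 52.3
ee_pos: [0.656, -0.065, 0.1221]
eef_rot: [0.0, 0.774, 0.633, 0.005]
force: [0.2, -0.7, 0.3]
grip_width: 0.0
```

>>> arm_command(linear=[[0,0,0],[0,0,0],[0,0,-1.5],[0,0,0],[0,0,0]], dr=[[0,0,0],[0,0,0],[0,0,0],[0,0,0],[0,0,0]], jaw=[-1,-1,-1,-1,-1])

```text
time: 52.92
ee_pos: [0.6545, -0.0663, 0.1034]
eef_rot: [-0.001, 0.774, 0.633, 0.003]
force: [0.4, -0.1, 0.1]
grip_width: 0.003
```

```bash
python3 go.py 657 -64.5 71 -11.2
```

```text
t 52.92 pos [654.5063 -66.2704 103.3982] d cm [ 0.2494  0.177  -3.2398] rot [-0.3017  0.1905  0.306 ] q6 1.67 w 0.003 F [ 0.4129 -0.09    0.051 ] tip 0.011
```

>>> arm_command(linear=[[0.2,0.1,-1.2],[0,0,-1.2],[0,0,-0.6],[0,0,0],[0,0,0]], dr=[[0,0.2,0.3],[0,0,0],[0,0,0],[0,0,0],[0,0,0]], jaw=[-1,-1,-1,-1,-1])

```text
time: 53.55
ee_pos: [0.6562, -0.0651, 0.0713]
eef_rot: [-0.002, 0.773, 0.635, 0.001]
force: [-0.2, 0.3, 0.8]
grip_width: -0.003
```

>>> arm_command(linear=[[-1.2,0.24,0],[-1.2,0.24,0],[-1.2,0.24,0],[-1.2,0.24,0],[-1.2,0.24,0]], dr=[[0,0,0],[0,0,0],[0,0,0],[0,0,0],[0,0,0]], jaw=[-1,-1,-1,-1,-1])

```text
time: 54.18
ee_pos: [0.5934, -0.0525, 0.0729]
eef_rot: [-0.001, 0.773, 0.635, 0.003]
force: [-0.6, 0.5, -0.5]
grip_width: 0.001
```

```bash
python3 go.py 592.3 -51.5 60 -11.2
```

```text
t 54.17 pos [593.3542 -52.5034  72.9036] d cm [-0.1054  0.1003 -1.2904] rot [-0.2807  0.1716 -0.0139] q6 1.68 w 0.001 F [-0.5532  0.5    -0.4978] tip 0.011
```

>>> arm_command(linear=[[0,0,-0.5],[0,0,-0.5],[0,0,-0.4],[0,0,-0.3],[0,0,-0.2]], dr=[[0,0,0],[0,0,0],[0,0,0],[0,0,0],[0,0,0]], jaw=[-1,-1,-1,-1,-1])

```text
time: 54.8
ee_pos: [0.592, -0.0522, 0.0597]
eef_rot: [-0.0, 0.773, 0.635, 0.004]
force: [-8.4, 0.9, 16.7]
grip_width: -0.005
```

>>> arm_command(linear=[[0,0,3],[0,0,3],[3.1,4.2,0],[3.1,4.2,0],[3.0,4.1,0]], dr=[[0,0,0],[0,0,0],[0,0,0],[0,0,0],[0,0,0]], jaw=[-1,-1,-1,-1,-1])

```text
time: 55.42
ee_pos: [0.6866, 0.0724, 0.1209]
eef_rot: [0.0, 0.775, 0.632, 0.004]
force: [1.2, -0.5, -0.0]
grip_width: -0.002
```

>>> arm_command(linear=[[0,0,0],[0,0,0],[0,0,-1.5],[0,0,0],[0,0,0]], dr=[[0,0,0],[0,0,0],[0,0,0],[0,0,0],[0,0,0]], jaw=[-1,-1,-1,-1,-1])

```text
time: 56.05
ee_pos: [0.6866, 0.0726, 0.1015]
eef_rot: [-0.001, 0.774, 0.633, 0.002]
force: [0.2, -0.2, 0.0]
grip_width: 0.002
```

```bash
python3 go.py 684 73 71 -11.2
```

```text
t 56.05 pos [686.6303  72.6151 101.4777] d cm [-0.263   0.0385 -3.0478] rot [-0.2213  0.1207  0.3193] q6 1.88 w 0.002 F [ 0.1835 -0.2413  0.0366] tip 0.011
```

>>> arm_command(linear=[[0,0,-1.2],[0,0,-1.2],[0,0,-0.5],[0,0,0],[0,0,0]], dr=[[0,0,0.3],[0,0,0],[0,0,0],[0,0,0],[0,0,0]], jaw=[-1,-1,-1,-1,-1])

```text
time: 56.68
ee_pos: [0.6862, 0.0719, 0.0706]
eef_rot: [-0.001, 0.773, 0.634, 0.002]
force: [0.1, 0.3, -0.1]
grip_width: -0.003
```

>>> arm_command(linear=[[-1.25,0.25,0],[-1.25,0.25,0],[-1.25,0.25,0],[-1.25,0.25,0],[-1.25,0.25,0]], dr=[[0,0,0],[0,0,0],[0,0,0],[0,0,0],[0,0,0]], jaw=[-1,-1,-1,-1,-1])

```text
time: 57.3
ee_pos: [0.6208, 0.0853, 0.0722]
eef_rot: [0.0, 0.773, 0.634, 0.003]
force: [0.2, 0.1, 0.5]
grip_width: -0.002
```

```bash
python3 go.py 619.9 85.7 60 -11.2
```

```text
t 57.3 pos [620.8054  85.2927  72.185 ] d cm [-0.0905  0.0407 -1.2185] rot [-0.2306  0.327   0.0492] q6 1.90 w -0.002 F [0.2375 0.1091 0.5196] tip 0.011
```

Press, then on to the left flap's outside at (580,193).

>>> arm_command(linear=[[0,0,-0.5],[0,0,-0.4],[0,0,-0.4],[0,0,-0.3],[0,0,-0.2]], dr=[[0,0,0],[0,0,0],[0,0,0],[0,0,0],[0,0,0]], jaw=[-1,-1,-1,-1,-1])

```text
time: 57.92
ee_pos: [0.6194, 0.0857, 0.0598]
eef_rot: [0.0, 0.773, 0.635, 0.005]
force: [-8.3, -1.2, 15.0]
grip_width: -0.004
```

>>> arm_command(linear=[[0,0,3],[0,0,3],[-1.3,3.6,0],[-1.3,3.6,0],[-1.3,3.5,0]], dr=[[0,0,0],[0,0,0],[0,0,0],[0,0,0],[0,0,0]], jaw=[-1,-1,-1,-1,-1])

```text
time: 58.55
ee_pos: [0.5822, 0.1924, 0.1199]
eef_rot: [0.0, 0.775, 0.632, 0.005]
force: [0.6, -0.2, -1.2]
grip_width: -0.001
```

>>> arm_command(linear=[[0,0,0],[0,0,0],[0,0,-1.5],[0,0,0],[0,0,0]], dr=[[0,0,0],[0,0,0],[0,0,0],[0,0,0],[0,0,0]], jaw=[-1,-1,-1,-1,-1])

```text
time: 59.18
ee_pos: [0.5827, 0.1916, 0.1016]
eef_rot: [0.0, 0.775, 0.632, 0.003]
force: [0.5, 0.1, -0.2]
grip_width: -0.002
```

```bash
python3 go.py 580.1 193.5 71 -11.2
```

```text
t 59.17 pos [582.671  191.6413 101.6376] d cm [-0.2571  0.1859 -3.0638] rot [-0.2205  0.3331  0.4129] q6 2.09 w -0.002 F [ 0.5306  0.0623 -0.2285] tip 0.011
```

>>> arm_command(linear=[[-0.2,0.1,-1.2],[0,0,-1.2],[0,0,-0.5],[0,0,0],[0,0,0]], dr=[[0,0.3,0.4],[0,0,0],[0,0,0],[0,0,0],[0,0,0]], jaw=[-1,-1,-1,-1,-1])

```text
time: 59.8
ee_pos: [0.5804, 0.1922, 0.0702]
eef_rot: [-0.002, 0.773, 0.635, 0.001]
force: [-0.0, 0.2, -0.0]
grip_width: -0.0
```

>>> arm_command(linear=[[-0.24,-1.18,0],[-0.24,-1.18,0],[-0.24,-1.18,0],[-0.24,-1.18,0],[-0.24,-1.18,0]], dr=[[0,0,0],[0,0,0],[0,0,0],[0,0,0],[0,0,0]], jaw=[-1,-1,-1,-1,-1])

```text
time: 60.42
ee_pos: [0.5684, 0.13, 0.0717]
eef_rot: [-0.001, 0.773, 0.635, 0.003]
force: [-0.3, 1.1, -0.3]
grip_width: 0.006
```

```bash
python3 go.py 567.8 130.9 60 -11.2
```

```text
t 60.42 pos [568.3603 130.0374  71.6671] d cm [-0.056   0.0863 -1.1667] rot [-0.3011  0.1265 -0.0148] q6 1.99 w 0.006 F [-0.3469  1.1291 -0.3028] tip 0.011
```

Press, rise, move well clear and take a final look (view 16).

>>> arm_command(linear=[[0,0,-0.4],[0,0,-0.4],[0,0,-0.4],[0,0,-0.3],[0,0,-0.2]], dr=[[0,0,0],[0,0,0],[0,0,0],[0,0,0],[0,0,0]], jaw=[-1,-1,-1,-1,-1])

```text
time: 61.05
ee_pos: [0.5684, 0.1283, 0.0597]
eef_rot: [0.001, 0.773, 0.634, 0.003]
force: [-7.4, -3.8, 17.6]
grip_width: -0.003
```

>>> arm_command(linear=[[0,0,3],[0,0,4],[0,0,4],[-5,3,0],[-5,3,0]], dr=[[0,0,0],[0,0,0],[0,0,0],[0,0,0],[0,0,0]], jaw=[-1,-1,-1,-1,-1])

```text
time: 61.68
ee_pos: [0.4686, 0.1905, 0.171]
eef_rot: [-0.0, 0.774, 0.634, 0.003]
force: [1.0, 1.2, 0.0]
grip_width: 0.0
```

>>> arm_command(linear=[[-5,4,0],[-5,4,0],[-5,4,0],[-3,4,0],[-2,4,0]], dr=[[0,0,0],[0,0,0],[0,0,0],[0,0,0],[0,0,0]], jaw=[-1,-1,-1,-1,-1])

```text
time: 62.3
ee_pos: [0.2669, 0.3905, 0.1705]
eef_rot: [-0.001, 0.773, 0.634, 0.005]
force: [0.6, 0.8, -0.2]
grip_width: 0.002
```

Run:
```python
from h import *
t=arm.get_image("top"); s=arm.get_image("scene")
cv2.imwrite("pics/topfin.png",t[:,:,::-1])
a=cv2.resize(s[120:250,215:355],(420,390),interpolation=cv2.INTER_CUBIC); b=cv2.resize(t[165:265,185:320],(378,280),interpolation=cv2.INTER_CUBIC)
c=cv2.resize(t[60:290,80:445],(378,110)); b=np.vstack([b,c]); cv2.imwrite("pics/fin.png",np.hstack([a,b])[:,:,::-1])
# bystanders moved? compare with first picture
d=cv2.absdiff(t,cv2.imread("pics/top0.png")[:,:,::-1].copy()).max(2)
for n,(u,v) in dict(jar=(376,137),stopper=(346,176),scraper=(245,130),peg=(147,231)).items(): print(n,d[v-14:v+14,u-14:u+14].max())
print(arm.get_obs()['ee_pos'],arm.get_obs()['time'])
```

```text
jar 5
stopper 5
scraper 5
peg 48
[0.2666 0.3925 0.17  ] 62.4
```

View pics/fin.png

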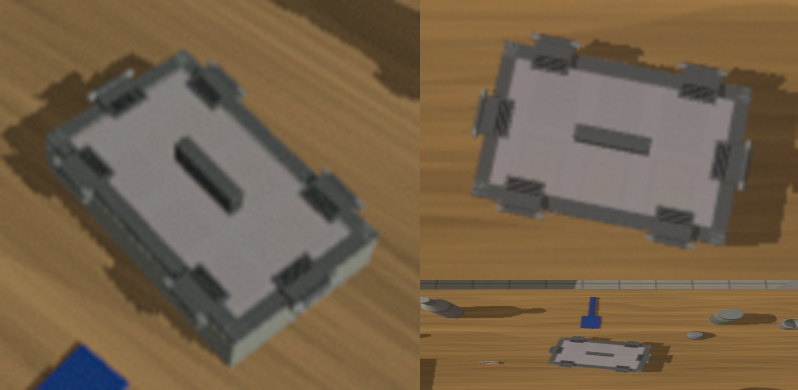

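All six flaps lie flat over the lid and the bench is clear of bars. I'll check the peg clip numerically, then hand in.

Run:
```python
from h import *
a=cv2.imread("pics/top0.png");b=cv2.imread("pics/topfin.png")
d=cv2.absdiff(a,b).max(2); print("peg window",d[224:239,134:160].max())
print(arm.get_obs()['force']); print(arm.job_done())
```

```text
peg window 5
[ 0.0432 -0.1503 -0.0078]
the job is handed in; nothing more can be done
None
```

The job is finished and handed in at about 62 s. The three bars on the bench are in the near row, the lid is seated, and all six flaps are folded flat.

- **Bars:** My last measurement, before the lid went on, put each bar within about 2 mm and 1° of its pocket centre. No other bar showed in the final pictures.
- **One mishap:** While I was lowering the second bar, the box stopped it (31 N), and it pitched about 20° in the grip. My attempt to press it flat in the pocket reached about 49 N at the wrist, so I stopped. I set it back on the bench, measured it again and placed it cleanly. The 49 N was through the gripped bar, and the 40 N limit is for the arm or gripper body, but I have no contact reading that separates the two.
- **Lid:** It went down without contact to within 0.1 mm of the expected seat height, and both views showed it flush on the rim.
- **Flaps:** I pressed each one until the fingertips stood at about 48.5–49 mm, and the final picture shows all six flat.
- **Other things on the bench:** The jar, stopper, scraper and peg clip match the first picture. The first, wider peg-clip check had shown a difference, probably from a moved bar's corner; a tighter window around the clip showed none.

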